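# Unhook the pen caddy past the sprung keeper

## Task

Take the blue pen caddy off the safety hook: push its own handle against the orange sprung keeper to open it, then ease the handle up and out past the hook's nose, gently (never more than about 15 N on the hook) and without the gripper touching the hook or its stand. Then set the caddy down softly and upright on the cork mat, centred on it with its long side along the mat's long side, and let go, leaving the bottle, cup and marker pen where they are.

Things in the scene. Friction and masses are not known exactly. Their poses are not given: they have to be found in the camera images.
- stand: Fixed grey stand with the steel hook. Origin on the table straight below the hook's bowl; x = direction in which the keeper is pressed (from the hook's nose to the column), y along the hanging handle, z up. Base plate 10 mm thick, x -51 to +125, y +-65 mm; column 22 x 30 mm at x 75 to 97 mm, 179 mm high. Nothing on it is higher than 205 mm.
- bowl (a point): Nominal reference point on the hook's flat bowl floor, 175 mm above the table, axes as the stand's. Hook 16 mm wide (y); arm under the floor 24 mm deep, running to the column. The hook is screwed into the column to an UNKNOWN depth: nose, lip, keeper and stop together sit up to 16 mm nearer or farther along x than bowl, lip_tip and stop say, so find the stop by feel.
- lip_tip (a point): Nominal end of the nose's inturned lip, mid-height: x +7, z +24 mm from bowl. The nose is an upright wall x -48 to -40 mm from bowl, up to z 30; the lip runs from it to x +7, z 18 to 30, so the handle cannot rise straight up.
- stop (a point): Nominal face of the keeper when pressed right back on its rigid stop: upright, x +19 mm from bowl, leaving a 12 mm passage (x 7 to 19) for the 10 mm rod. Keeper = orange plate hinged at x 21, z -20; shut, its face leans from about x 14, z 0 to x 7, z 30, closing the gap behind the lip. Its spring needs about 2.5 N on the rod at the bowl floor to start and 4.3 N to open fully, less higher up.
- caddy: Blue open pen caddy, 64 (x) x 160 (y) x 56 (z) mm, about 0.32 kg (varies by 30%), with fixed pens standing up to 30 mm above its rim and a rigid upright steel handle over its middle. Origin at the centre of its underside; axes as the bail point. It hangs from the hook by the handle. Once the rod is over the lip, draw it back in -x at least 105 mm beyond bowl before raising the caddy further.
- bail (a point): Middle of the handle rod's axis, 151 mm above the caddy's underside; y along the rod, z up, x along the stand's x at the start (within 0.1 rad). Rod 10 mm diameter, legs at y +-82 mm, 90 mm clear between rod and rim. At the start it lies on the bowl floor. To pass over the lip its axis must be at least 36 mm above the bowl floor; above about 60 mm the rim meets the hook's arm.
- grip_left (a point): Centre of the black rubber grip on the handle at y = +48 mm from bail; a block 14 (x) x 40 (y) x 18 (z) mm, to be gripped across its 14 mm from above.
- grip_right (a point): The same at y = -48 mm. Either grip will do.
- mat: Fixed cork mat 130 (x) x 230 (y) x 3 mm on the table, where the caddy is to stand; origin at the centre of its underside, y along its long side.
- bottle: Bystander: amber bottle, 64 mm diameter, 210 mm high; origin at the centre of its underside.
- cup: Bystander: clear empty cup, 72 mm diameter, 90 mm high; origin at the centre of its underside.
- marker: Bystander: lying marker pen with red cap, about 118 x 15 x 15 mm, along its x; origin 45 mm from its black end, underside.
Not all that is in view belongs to the job. There is more than one size of the caddy; the one meant has the size given above.

How it is judged (in metres and radians):
On the way, in this order (a step that is already met when the one before it is completed fails the run):
1. the handle, having pushed the keeper open, is lifted up through the hook's throat to above its lip (z of bail in the frame of stand above 0.207 m and x of bail in the frame of stand between -0.02 and 0.045 m), for 0.05 s.
2. the handle is out of the hook, in front of its nose, and the caddy is free of it (x of bail in the frame of stand below -0.07 m and contact force between caddy and stand below 0.2 N), for 0.1 s.
At the end, for the whole second after the job is handed in: The caddy stands upright (within 0.06 rad) and still on the cork mat, its centre within 25 mm (across) and 30 mm (along) of the mat's centre, its long side within 0.2 rad of the mat's long side, released (x of bail in the frame of mat between -0.025 and 0.025 m and y of bail in the frame of mat between -0.03 and 0.03 m and z of bail in the frame of mat below 0.159 m and angle between the y axis of bail and the y axis of mat, either way round below 0.2 rad and angle between bail's own z axis and vertical below 0.06 rad and contact force between caddy and mat above 1 N and linear speed of caddy below 0.02 m/s); the robot touches nothing.
It fails at once if more than 15 N between the caddy and the hook or its stand (contact force between caddy and stand above 15 N).
It fails at once if the gripper or arm pushes on the hook or stand (over 2 N) (contact force between any of the fingers, the arm and stand above 2 N).
It fails at once if the caddy is put down hard (over 40 N on the mat) (contact force between caddy and mat above 40 N).
It fails at once if the caddy is tipped more than 0.6 rad (angle between bail's own z axis and vertical above 0.6 rad).
It fails at once if bottle, cup or marker is moved more than 20 mm (distance of any of bottle, cup, marker from where it was at the start of the episode above 0.02 m).
It also fails if it takes over 67 s, if anything falls off the work surface, if the arm or the gripper's body presses on something with over 40 N, if the wrist force passes 120 N, or if a joint passes its speed limit or range.

## Robot

A 6-joint arm with a two-finger parallel gripper is mounted at the origin on the work surface. World frame = base frame: x ahead of the robot, y to its left, z up, the work surface at z = 0. Lengths are in mm, angles in rad, forces in N, time in s.
With the tool pointing down it reaches from about 275 to 1000 mm from the base axis. Payload 8.4 kg.
Tool frame: the origin (TCP) lies midway between the tips of the shut fingers; the grasp point (between the pads) lies 19 mm behind it; z points along the fingers, x is the direction in which the jaws open and shut, and the axes are right-handed (so a half turn about z gives the same grasp; the last joint's range is limited). The gripper opens to 85 mm and grips with 20 to 120 N. Pads are 22 mm wide; open, the fingers measure 114 mm over their backs; the gripper's body (76 mm by 85 mm) begins 54 mm behind the grasp point. The pads swing forward as they close: fully open they stand 13 mm farther back than shut.
Start: joints at [-1.284, 0.353, 1.633, -0, 1.155, -0.002], TCP at [178, -599.119, 199.681] pointing down, gripper open.
Joint ranges: [-2.63, 2.63], [-0.92, 2.1], [0.06, 2.66], [-1.3, 4.44], [0, 2.69], [-3.02, 3.02]. Speed limits (rad/s): [2.22, 2.22, 2.79, 3.14, 3.14, 3.14].

## Interface

Orientations are given as [roll, pitch, yaw] about the fixed x, y, z axes, in that order (R = Rz(yaw) Ry(pitch) Rx(roll)).
In Python, from rig import sense, grab_frame, camera_model, job gives the robot as it stands.
- The arm moves only by the tool arm_command, never from a script. Its argument "plan" is a list of rows, each an object with "translation": the shift along the tool's x, y, z in cm, a list of three; "twist": the turn about the tool's z in rad; "gripper": the opening, from 0 (shut) to 1 (fully open). A call has exactly 5 rows; each row is the pose to reach, as a shift and turn from the pose measured when the call began, along the tool's axes at that moment; what a row does not reach only later rows make up. A row lasts 1/12 s, in which the tool goes at most 41.7 mm and 7.16 degrees, less where a joint would pass 70% of its speed; a pose out of reach is approached as far as the arm can. A call with a gripper value outside its range is refused whole. The fingers move at their own pace and stop on an object; "squeeze" is the grip in N (left out, the last holds). Time passes only in rows, so rows that repeat a pose let the fingers close, or fill a call up. It gives the time, the measured TCP pose, the force and the opening at its end, in the units of the state.
- sense(): the state, without advancing time (a new reading comes with each control period).
- grab_frame(name): name is "side" or "top" or "wrist"; returns the picture (400x640x3 uint8, blue, green, red); there is no depth.
- camera_model(name): a dict with "fx", "fy", "cx", "cy" (pixels), "pose" (4x4, takes a point from camera to world coordinates). Camera axes: x right, y down, z forward; pixel columns grow to the right and rows downward; lengths in mm; the calibration is good to about 2 mm. A picture is of the moment at which its call begins: read the wrist's pose just before it. camera_model takes no time and is no camera call; for the wrist camera it gives the pose at the moment of the call.
- job.sign_off(): hands the job in, once; it reports no verdict.
The state is a dict: "clock": time; "qpos": joint angles; "qvel": joint speeds; "joint_efforts": joint torques, N m; "eef_pos": TCP position; "tcp_rot": TCP orientation; "contact_force": force on the tool from outside, world axes, zero at the start; "wrist_torque": the same for the moment, N m; "opening": opening from 0.0 (shut) to 1.0 (fully open).
Only numpy, scipy, OpenCV 4.12 (cv2) and the standard library are available. Lean on these libraries where they do the work, as an engineer would, in place of code of your own. Each camera call takes 0.05 s, during which the arm holds its last target.

## Working session

There is one attempt and no reset: what is moved stays moved. The work goes in short steps, Python scripts to look and compute and a tool call to move; the robot and the scene stay as the last step left them, time stands still between calls to the robot, and variables do not carry over. Pictures are saved under pics/ and viewed, and the job is handed in when it is done.

Besides the shell and the picture viewer there is one more tool, called after "Call:" in YAML: its name, and indented under it one key for each argument. arm_command: Moves the arm, as the interface text tells. Its arguments: {"type":"object","properties":{"plan":{"type":"array","items":{"type":"object","properties":{"translation":{"type":"array","items":{"type":"number"}},"twist":{"type":"number"},"gripper":{"type":"number"}}}},"squeeze":{"type":"number"}},"required":["plan"]}

```bash
ls; mkdir -p pics
python3 - <<'E'
from rig import sense, grab_frame, camera_model, job
import cv2
s=sense();print(s)
for n in("side","top","wrist"):
    m=camera_model(n);print(n,m)
    cv2.imwrite(f"pics/{n}0.png",grab_frame(n))
E
```

```text
pics
{'clock': 0.0, 'qpos': array([-1.28436774e+00,  3.53684218e-01,  1.63415584e+00, -2.09419698e-05,
        1.15517841e+00, -2.39339509e-03]), 'qvel': array([ 2.01821506e-04, -5.12786932e-05,  1.75089879e-03, -1.61279565e-03,
       -7.54561555e-04, -1.19640277e-03]), 'joint_efforts': array([ 7.90316280e-04, -6.05234957e+01, -3.42065299e+01,  7.03938582e-06,
        9.42388811e-03,  3.99236868e-06]), 'eef_pos': array([ 177.86209945, -598.60586516,  198.92989266]), 'tcp_rot': array([ 3.14157692e+00,  1.42585842e-03, -1.28196588e+00]), 'contact_force': array([ 0.17553707, -0.44018705,  0.34670269]), 'wrist_torque': array([ 0.03356458,  0.06296562, -0.01487915]), 'opening': 0.9966129101420511}
side {'fx': 484.1186808038229, 'fy': 484.1186808038229, 'cx': 322.1828088955071, 'cy': 199.73145538309697, 'pose': array([[ 9.45499263e-01, -2.42514635e-01,  2.17296559e-01,
         3.25691549e+02],
       [-3.25362960e-01, -7.30340210e-01,  6.00618116e-01,
        -6.10177959e+02],
       [ 1.30417313e-02, -6.38584238e-01, -7.69441410e-01,
         9.95188931e+02],
       [ 0.00000000e+00,  0
[... 277 characters left out ...]
94e-01, -2.69766797e-02, -1.10404165e-02,
         7.35331776e+01],
       [ 1.44700939e-02, -1.30447199e-01, -9.91349658e-01,
         1.21824492e+03],
       [ 0.00000000e+00,  0.00000000e+00,  0.00000000e+00,
         1.00000000e+00]])}
wrist {'fx': 324.07605086871087, 'fy': 324.07605086871087, 'cx': 324.02412482532685, 'cy': 202.46373854487499, 'pose': array([[ 2.84457782e-01, -9.13373476e-01, -2.91260475e-01,
         2.52538315e+02],
       [-9.58687797e-01, -2.71397264e-01, -8.52128734e-02,
        -5.75991760e+02],
       [-1.21611779e-03,  3.03467328e-01, -9.52841068e-01,
         3.73626093e+02],
       [ 0.00000000e+00,  0.00000000e+00,  0.00000000e+00,
         1.00000000e+00]])}
```

View pics/side0.png

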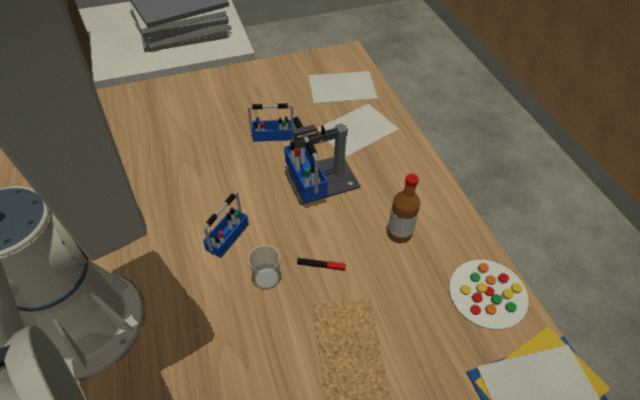

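View pics/top0.png

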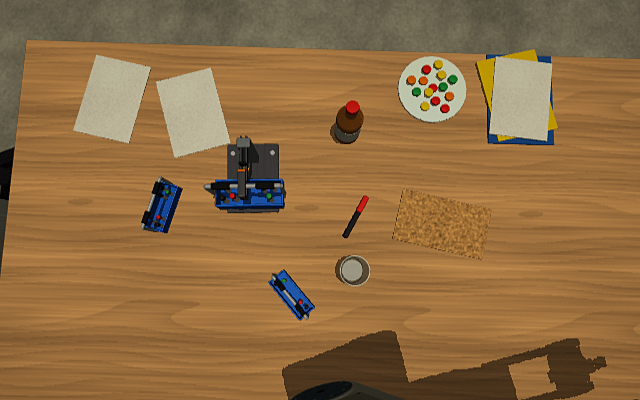

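View pics/wrist0.png

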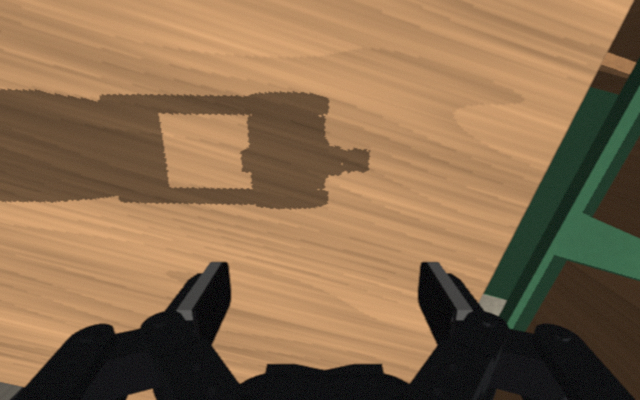

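Candidates in the top view are the caddy hanging at the stand (250,192), a small caddy at (160,205) and a small caddy at (292,294). The one hanging on the hook, which is also the largest, is the one meant. I'll check it in close crops.

Run:
```python
import cv2
t=cv2.imread("pics/top0.png");s=cv2.imread("pics/side0.png")
cv2.imwrite("pics/c1.png",cv2.resize(t[130:220,195:295],None,fx=6,fy=6,interpolation=cv2.INTER_CUBIC))
cv2.imwrite("pics/c2.png",cv2.resize(s[110:210,275:370],None,fx=6,fy=6,interpolation=cv2.INTER_CUBIC))
cv2.imwrite("pics/c3.png",cv2.resize(t[180:290,330:500],None,fx=4,fy=4,interpolation=cv2.INTER_CUBIC))
```

```text
(no output)
```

View pics/c1.png

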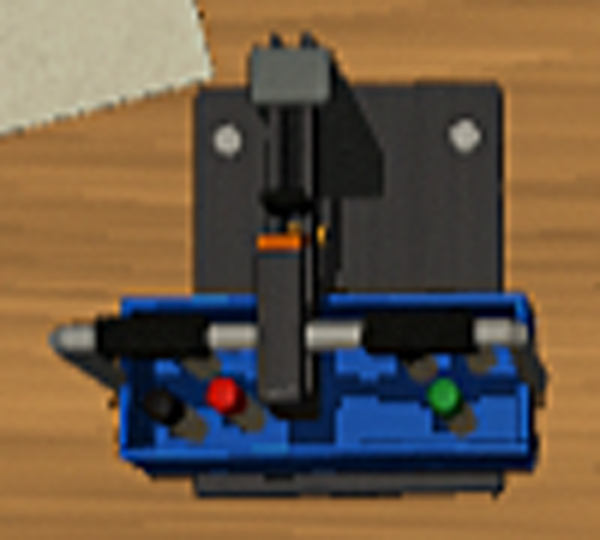

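View pics/c2.png

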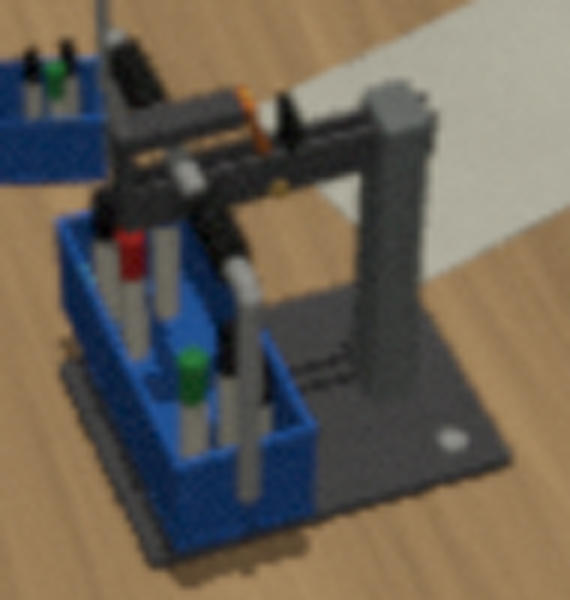

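View pics/c3.png

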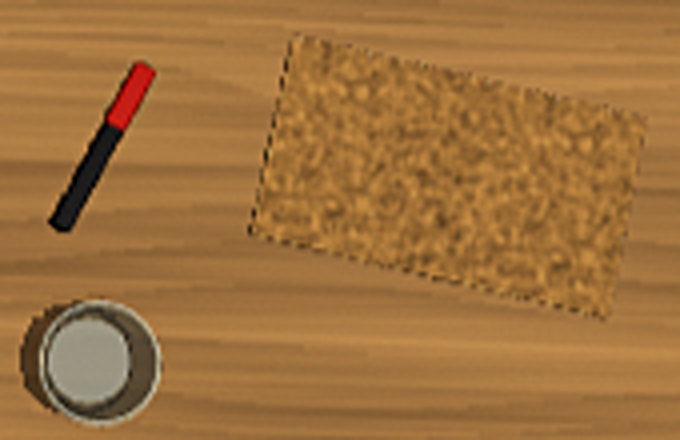

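```bash
cat > h.py <<'E'
import numpy as np
from rig import camera_model
def ray(cam,uv,z,m=None):
    m=m or camera_model(cam);P=np.array(m["pose"])
    d=P[:3,:3]@np.array([(uv[0]-m["cx"])/m["fx"],(uv[1]-m["cy"])/m["fy"],1])
    return P[:3,3]+d*(z-P[2,3])/d[2]
def proj(cam,p,m=None):
    m=m or camera_model(cam);P=np.array(m["pose"])
    c=P[:3,:3].T@(np.array(p)-P[:3,3]);return np.array([m["fx"]*c[0]/c[2]+m["cx"],m["fy"]*c[1]/c[2]+m["cy"]])
E
python3 - <<'E'
from h import *
np.set_printoptions(precision=1,suppress=True)
B=[ray("top",p,10) for p in[(227.5,144.2),(278.7,143.8),(278.7,212),(227.5,212)]]
print("plate",B,[np.linalg.norm(B[i]-B[i-1]) for i in range(4)])
d=(B[0]+B[1]-B[2]-B[3]);d/=np.linalg.norm(d);c=sum(B)/4
print(d,np.arctan2(d[1],d[0]),"origin",c-37*d)
M=[ray("top",p,3) for p in[(403,188.75),(491.75,209.5),(481.75,260),(392.5,238.75)]]
print("mat",M,[np.linalg.norm(M[i]-M[i-1]) for i in range(4)],sum(M)/4)
d=M[0]+M[3]-M[1]-M[2];print("mat yaw of long",np.arctan2(d[1],d[0]))
for n,p in dict(leg1=(205,186.3),leg2=(282.5,185),gA=(220.5,186),gB=(265,185.2)).items(): print(n,ray("top",p,180))
print("keeper",[ray("top",(195+278/6,130+v/6),205) for v in(235,250)], "lipedge/nose",ray("top",(195+278/6,130+235/6),205),ray("top",(195+278/6,130+402/6),205))
print('cup',ray("top",(353,270),90),'bottle top',ray("top",(352,106),210),'marker',ray("top",(356,216),8))
print('side plate', [ray("side",(275+x/6,110+y/6),10) for x,y in[(510,460),(155,560),(65,365)]])
for n,(x,y) in dict(nearEnd=(243,275),).items(): print(n,ray("side",(275+x/6,110+y/6),180))
E
```

```text
plate [array([714.4, 302.8,  10. ]), array([719.2, 172.7,  10. ]), array([544.4, 166.3,  10. ]), array([541. , 294.1,  10. ])] [np.float64(173.58340062523226), np.float64(130.19665147777425), np.float64(174.8593948110561), np.float64(127.82093165570578)]
[1. 0. 0.] 0.04364035966611794 origin [592.8 232.4  10. ]
mat [array([ 613. , -146.6,    3. ]), array([ 566. , -372.3,    3. ]), array([ 438.2, -344.6,    3. ]), array([ 485.4, -120.6,    3. ])] [np.float64(130.25266847612545), np.float64(230.5602925166736), np.float64(130.80751165951264), np.float64(228.84702411288458)] [ 525.7 -246.     3. ]
mat yaw of long 1.364175579969168
leg1 [578.3 314.3 180. ]
leg2 [585.7 147.2 180. ]
gA [579.8 281.  180. ]
gB [584.3 185.  180. ]
keeper [array([613.3, 233.8, 205. ]), array([607.9, 233.6, 205. ])] lipedge/nose [613.3 233.8 205. ] [553.7 231.1 205. ]
cup [406.3 -15.9  90. ] bottle top [757.4   1.6 210. ] marker [539.7 -27.7   8. ]
side plate [array([716.1, 170.1,  10. ]), array([546.7, 164.9,  10. ]), array([542. , 289.4,  10. ])]
nearEnd [584.8 158.8 180. ]
```

```bash
cat >> h.py <<'E'
from rig import sense
from scipy.spatial.transform import Rotation as Ro
def go(x,y,z,yaw):
    s=sense();R=Ro.from_euler('xyz',s['tcp_rot']).as_matrix();p=np.array(s['eef_pos'])
    d=R.T@(np.array([x,y,z])-p)/10
    cur=np.arctan2(R[1,0],R[0,0]);t=-(yaw-cur);t=(t+np.pi)%(2*np.pi)-np.pi
    print('t',round(s['clock'],2),'p',p.round(1),'rpy',np.round(s['tcp_rot'],3),'q',s['qpos'].round(2),'F',s['contact_force'].round(2),'M',s['wrist_torque'].round(2),'op',round(s['opening'],3))
    print('shift cm',d.round(2),'twist',round(t,3))
E
python3 -c "
from h import *
go(575,185,260,0.045)"
```

```text
t 0.15 p [ 177.9 -598.8  199.1] rpy [ 3.142e+00  1.000e-03 -1.282e+00] q [-1.28  0.35  1.63 -0.    1.16 -0.  ] F [-0.56 -1.12  0.46] M [-0.   -0.01  0.04] op 0.998
shift cm [-63.83 -60.39  -6.02] twist -1.327
```

Call:
arm_command:
  plan:
    - {"translation": [-3, -3, -1], "twist": -0.1, "gripper": 1}
    - {"translation": [-6, -6, -2], "twist": -0.2, "gripper": 1}
    - {"translation": [-9, -8.6, -4], "twist": -0.32, "gripper": 1}
    - {"translation": [-12, -11.4, -5], "twist": -0.44, "gripper": 1}
    - {"translation": [-15, -14.2, -6], "twist": -0.56, "gripper": 1}

```text
clock: 0.57
eef_pos: [268.3, -419.7, 258.0]
tcp_rot: [-3.141, 0.001, -0.717]
contact_force: [1.0, -1.1, -0.3]
opening: 1.001
```

```bash
python3 -c "
from h import *
go(575,185,260,0.045)"
```

```text
t 0.57 p [ 268.3 -419.7  258. ] rpy [-3.141e+00  1.000e-03 -7.170e-01] q [-1.01  0.1   1.83  0.    1.22 -0.29] F [ 1.02 -1.09 -0.32] M [-0.05  0.07  0.02] op 1.001
shift cm [-16.61 -65.74  -0.15] twist -0.762
```

Call:
arm_command:
  plan:
    - {"translation": [-1, -4, 0], "twist": -0.1, "gripper": 1}
    - {"translation": [-2, -8, 0], "twist": -0.2, "gripper": 1}
    - {"translation": [-3, -12, 0], "twist": -0.32, "gripper": 1}
    - {"translation": [-4, -16, 0], "twist": -0.44, "gripper": 1}
    - {"translation": [-5, -20, 0], "twist": -0.56, "gripper": 1}

```text
clock: 0.98
eef_pos: [362.3, -234.2, 258.3]
tcp_rot: [-3.141, -0.0, -0.151]
contact_force: [0.3, -1.0, 0.4]
opening: 1.002
```

```bash
python3 -c "
from h import *
go(575,185,260,0.045)"
```

```text
t 0.98 p [ 362.3 -234.2  258.3] rpy [-3.141 -0.    -0.151] q [-0.58 -0.02  1.95  0.    1.21 -0.43] F [ 0.34 -1.04  0.37] M [-0.01 -0.05 -0.03] op 1.002
shift cm [ 14.71 -44.65  -0.14] twist -0.196
```

Call:
arm_command:
  plan:
    - {"translation": [1.3, -3.9, 0], "twist": -0.05, "gripper": 1}
    - {"translation": [2.6, -7.8, 0], "twist": -0.1, "gripper": 1}
    - {"translation": [3.9, -11.7, 0], "twist": -0.15, "gripper": 1}
    - {"translation": [5.2, -15.6, 0], "twist": -0.196, "gripper": 1}
    - {"translation": [6.5, -19.5, 0], "twist": -0.196, "gripper": 1}

```text
clock: 1.4
eef_pos: [456.3, -49.1, 258.5]
tcp_rot: [-3.141, -0.001, 0.048]
contact_force: [0.4, -1.4, 0.4]
opening: 1.004
```

```bash
python3 -c "
from h import *
go(575,185,260,0.045)"
```

```text
t 1.4 p [456.3 -49.1 258.5] rpy [-3.141e+00 -1.000e-03  4.800e-02] q [-0.11  0.03  1.9   0.    1.21 -0.16] F [ 0.44 -1.44  0.38] M [-0.   -0.02  0.01] op 1.004
shift cm [ 12.98 -22.81  -0.13] twist 0.003
```

Call:
arm_command:
  plan:
    - {"translation": [2, -3.6, 0], "twist": 0, "gripper": 1}
    - {"translation": [4, -7.2, 0], "twist": 0, "gripper": 1}
    - {"translation": [6, -10.8, 0], "twist": 0, "gripper": 1}
    - {"translation": [8, -14.4, 0], "twist": 0, "gripper": 1}
    - {"translation": [10, -17.8, 0], "twist": 0, "gripper": 1}

```text
clock: 1.82
eef_pos: [548.0, 135.9, 258.5]
tcp_rot: [-3.141, -0.001, 0.048]
contact_force: [0.7, -1.0, 0.9]
opening: 0.997
```

Run:
```python
from h import *
from rig import grab_frame
import cv2
go(584,185,260,0.045)
m=camera_model("wrist");f=grab_frame("wrist");cv2.imwrite("pics/w1.png",f);np.save("w1.npy",m["pose"])
```

```text
t 1.82 p [548.  135.9 258.5] rpy [-3.141e+00 -1.000e-03  4.800e-02] q [0.24 0.21 1.7  0.   1.24 0.19] F [ 0.69 -1.04  0.85] M [-0.04 -0.01 -0.06] op 0.997
shift cm [ 3.83 -4.73 -0.15] twist 0.003
```

View pics/w1.png

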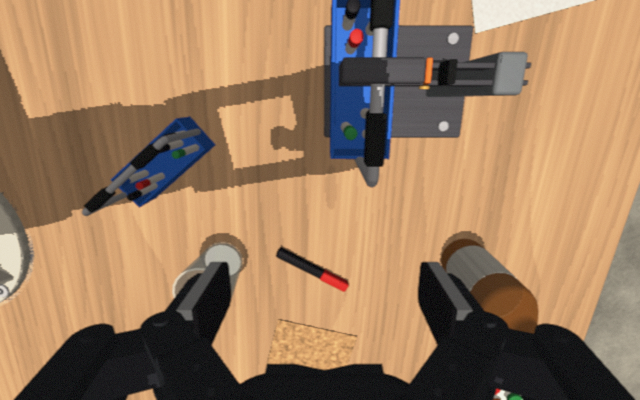

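Run:
```python
import cv2
f=cv2.imread("pics/w1.png")
cv2.imwrite("pics/w1c.png",cv2.resize(f[0:195,320:535],None,fx=3.5,fy=3,interpolation=cv2.INTER_CUBIC))
```

```text
(no output)
```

View pics/w1c.png

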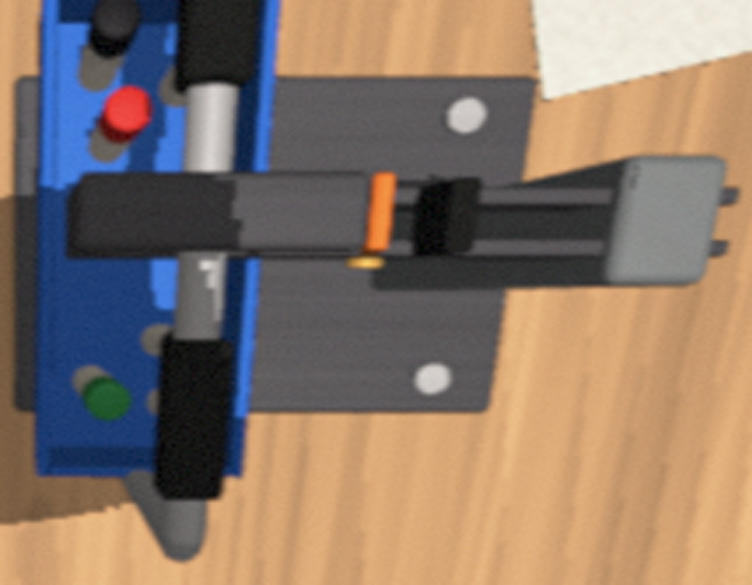

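Run:
```python
from h import *
np.set_printoptions(precision=1,suppress=True)
m=dict(camera_model("wrist"));m["pose"]=np.load("w1.npy")
def P(n,x,y,z): print(n,ray("w",(320+x/3.5,y/3),z,m))
P("gr N-L",165,342,189);P("gr N-R",232,342,189);P("gr S-L",158,490,189);P("gr S-R",222,490,189)
P("gl S-L",180,82,189);P("gl S-R",252,82,189)
P("lip tip",366,212,205);P("nose",80,212,205);P("hook N",300,173,205);P("hook S",300,252,205)
P("rod",212,130,185);P("rodS",200,300,185)
P("plate NE",536,78,10);P("SE",488,411,10);P("SW",15,411,10);P("NW",15,78,10)
```

```text
gr N-L [576.3 205.6 189. ]
gr N-R [590.2 206.3 189. ]
gr S-L [577.9 169.4 189. ]
gr S-R [591.9 170.  189. ]
gl S-L [574.2 262.  189. ]
gl S-R [588.  262.7 189. ]
lip tip [609.3 235.3 205. ]
nose [555.9 232.7 205. ]
hook N [596.  242.4 205. ]
hook S [598.  226.5 205. ]
rod [581.9 253.2 185. ]
rodS [583.2 215.6 185. ]
plate NE [714.7 304.2  10. ]
SE [721.  176.5  10. ]
SW [547.2 168.1  10. ]
NW [541.  295.8  10. ]
```

Run:
```python
from h import *
go(584,186.5,162,0.044)
```

```text
t 1.87 p [551.2 141.3 258.4] rpy [-3.138e+00 -3.000e-03  5.000e-02] q [0.25 0.21 1.69 0.   1.23 0.2 ] F [1.85 3.63 0.63] M [0.15 0.   0.01] op 1.002
shift cm [ 3.46 -4.31  9.67] twist 0.006
```

Call:
arm_command:
  plan:
    - {"translation": [1.7, -2.1, 0], "twist": 0, "gripper": 1}
    - {"translation": [3.46, -4.31, 0], "twist": 0.006, "gripper": 1}
    - {"translation": [3.46, -4.31, 1.5], "twist": 0.006, "gripper": 1}
    - {"translation": [3.46, -4.31, 3], "twist": 0.006, "gripper": 1}
    - {"translation": [3.46, -4.31, 3], "twist": 0.006, "gripper": 1}

```text
clock: 2.28
eef_pos: [582.0, 186.1, 225.4]
tcp_rot: [-3.139, 0.002, 0.044]
contact_force: [-1.0, -1.3, -0.7]
opening: 1.001
```

Run:
```python
from h import *
from rig import grab_frame
import cv2
go(584,186.5,162,0.044)
cv2.imwrite("pics/w2.png",grab_frame("wrist"))
```

```text
t 2.28 p [582.  186.1 225.4] rpy [-3.139e+00  2.000e-03  4.400e-02] q [0.31 0.31 1.64 0.   1.2  0.26] F [-1.01 -1.29 -0.68] M [0.03 0.03 0.01] op 1.001
shift cm [ 0.21 -0.01  6.34] twist 0.0
```

View pics/w2.png

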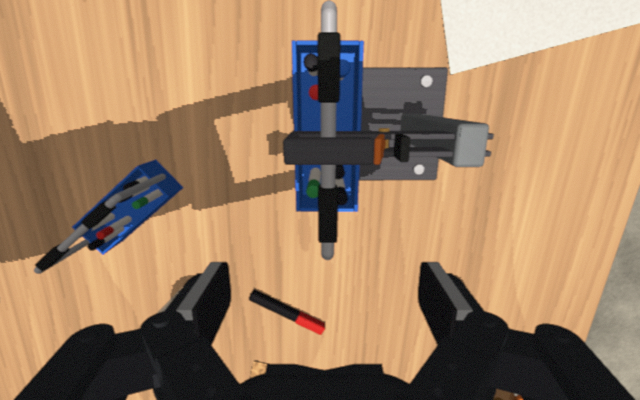

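Call:
arm_command:
  plan:
    - {"translation": [0.2, 0, 1.5], "twist": 0, "gripper": 1}
    - {"translation": [0.2, 0, 3.5], "twist": 0, "gripper": 1}
    - {"translation": [0.2, 0, 5.2], "twist": 0, "gripper": 1}
    - {"translation": [0.2, 0, 6.3], "twist": 0, "gripper": 1}
    - {"translation": [0.2, 0, 6.3], "twist": 0, "gripper": 1}

```text
clock: 2.75
eef_pos: [583.3, 185.5, 162.4]
tcp_rot: [-3.139, 0.003, 0.043]
contact_force: [-0.9, -0.4, -0.4]
opening: 0.995
```

Run:
```python
from h import *
from rig import grab_frame
import cv2
go(584,186.5,162,0.044)
cv2.imwrite("pics/w3.png",grab_frame("wrist"))
go(584,186.5,162,0.044)
```

```text
t 2.75 p [583.3 185.5 162.4] rpy [-3.139e+00  3.000e-03  4.300e-02] q [0.3  0.37 1.7  0.   1.08 0.26] F [-0.93 -0.39 -0.43] M [ 0.02 -0.03  0.01] op 0.995
shift cm [ 0.07 -0.09  0.04] twist -0.001
t 2.8 p [584.  185.8 163.7] rpy [-3.139e+00  2.000e-03  4.400e-02] q [0.3  0.37 1.69 0.   1.08 0.26] F [ 0.85 -0.13  0.52] M [ 0.05 -0.    0.04] op 1.004
shift cm [ 0.   -0.07  0.18] twist -0.0
```

View pics/w3.png

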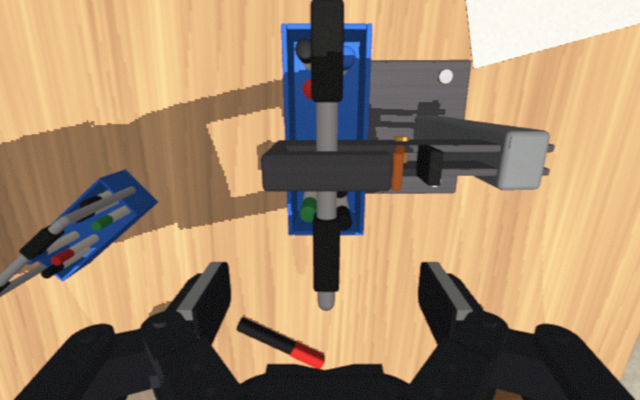

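Run:
```python
from h import *
for p in[(584,186,180),(584,206,189),(584,166,189),(584,152,180),(584,186,163),(541.5,186,176)]: print(p,proj("wrist",p))
s=sense();m=camera_model("wrist")
for uv in[(326,218),(326,291)]: print(ray("wrist",uv,189))
```

```text
(584, 186, 180) [323.64992267 251.61737609]
(584, 206, 189) [325.33723613 223.00870925]
(584, 166, 189) [321.99313481 293.3336877 ]
(584, 152, 180) [321.0974938  305.67419484]
(584, 186, 163) [323.72440529 238.75212993]
(541.5, 186, 176) [246.35388899 245.28642995]
[584.20846172 208.6456617  189.        ]
[586.06165667 167.51469146 189.        ]
```

Call:
arm_command:
  plan:
    - {"translation": [0.1, -0.1, 0.15], "twist": 0, "gripper": 0.4}
    - {"translation": [0.1, -0.1, 0.15], "twist": 0, "gripper": 0.3}
    - {"translation": [0.1, -0.1, 0.15], "twist": 0, "gripper": 0.2}
    - {"translation": [0.1, -0.1, 0.15], "twist": 0, "gripper": 0.1}
    - {"translation": [0.1, -0.1, 0.15], "twist": 0, "gripper": 0}
  squeeze: 60

```text
clock: 3.22
eef_pos: [585.3, 187.0, 162.9]
tcp_rot: [-3.139, 0.001, 0.044]
contact_force: [-0.3, -0.4, 0.2]
opening: 0.303
```

Call:
arm_command:
  plan:
    - {"translation": [0, 0, 0], "twist": 0, "gripper": 0}
    - {"translation": [0, 0, 0], "twist": 0, "gripper": 0}
    - {"translation": [0, 0, 0], "twist": 0, "gripper": 0}
    - {"translation": [0, 0, 0], "twist": 0, "gripper": 0}
    - {"translation": [0, 0, 0], "twist": 0, "gripper": 0}
  squeeze: 80

```text
clock: 3.63
eef_pos: [585.3, 187.0, 162.8]
tcp_rot: [-3.139, 0.001, 0.044]
contact_force: [-0.5, -0.8, -0.0]
opening: -0.001
```

Run:
```python
from h import *
from rig import grab_frame
import cv2
go(584,186.5,162,0.044)
cv2.imwrite("pics/w4.png",grab_frame("wrist"))
go(584,186.5,162,0.044)
```

```text
t 3.63 p [585.3 187.  162.8] rpy [-3.139e+00  1.000e-03  4.400e-02] q [0.3  0.37 1.69 0.   1.08 0.26] F [-0.46 -0.82 -0.01] M [ 0.   -0.01  0.04] op -0.001
shift cm [-0.13  0.04  0.08] twist -0.0
t 3.68 p [585.3 187.  162.8] rpy [-3.139e+00  1.000e-03  4.400e-02] q [0.3  0.37 1.69 0.   1.08 0.26] F [-0.03  0.14  0.6 ] M [0.04 0.05 0.02] op -0.003
shift cm [-0.13  0.04  0.08] twist -0.0
```

View pics/w4.png

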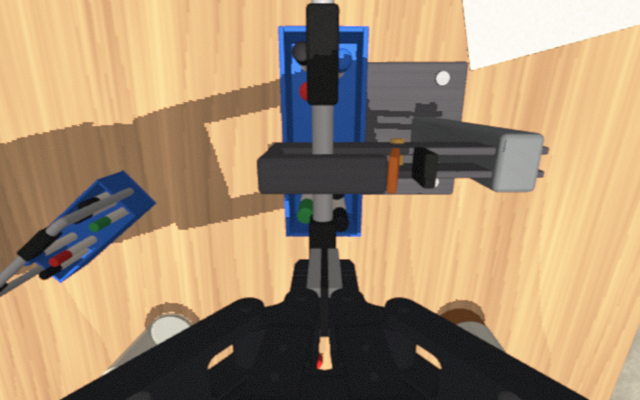

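Run:
```python
import cv2
f=cv2.imread("pics/w4.png")
cv2.imwrite("pics/w4c.png",cv2.resize(f[200:390,250:400],None,fx=4,fy=3,interpolation=cv2.INTER_CUBIC))
from h import *
from rig import grab_frame
s=grab_frame("side");cv2.imwrite("pics/s4.png",s)
cv2.imwrite("pics/s4c.png",cv2.resize(s[70:220,250:400],None,fx=4,fy=4,interpolation=cv2.INTER_CUBIC))
for y in (190,176):
  for z in(163,182,189): print(y,z,proj("wrist",(585.3,y,z)), proj("side",(585.3,y,z)))
```

```text
190 163 [324.09046358 234.91643856] [311.59778157 152.05775117]
190 182 [324.07128985 249.19108438] [311.56786413 146.40647551]
190 189 [324.06315986 255.24377899] [311.55665139 144.28843647]
176 163 [323.07491966 256.57090272] [313.40815736 155.94946846]
176 182 [322.95117444 272.74220697] [313.40095055 150.30631447]
176 189 [322.89887618 279.57666197] [313.39824918 148.19105633]
```

View pics/w4c.png

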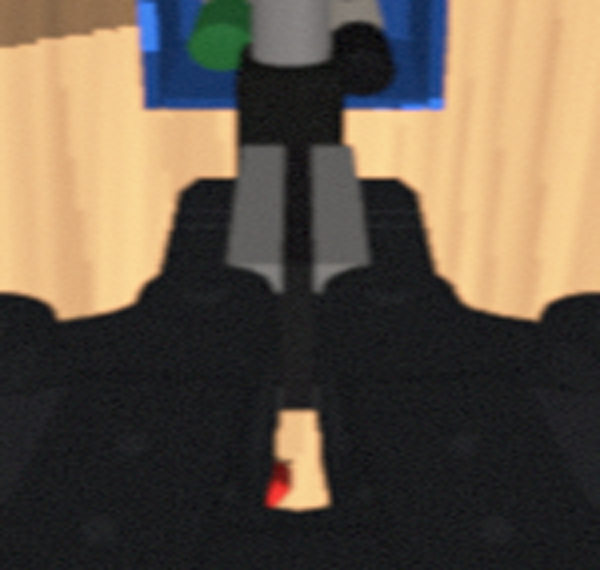

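View pics/s4c.png

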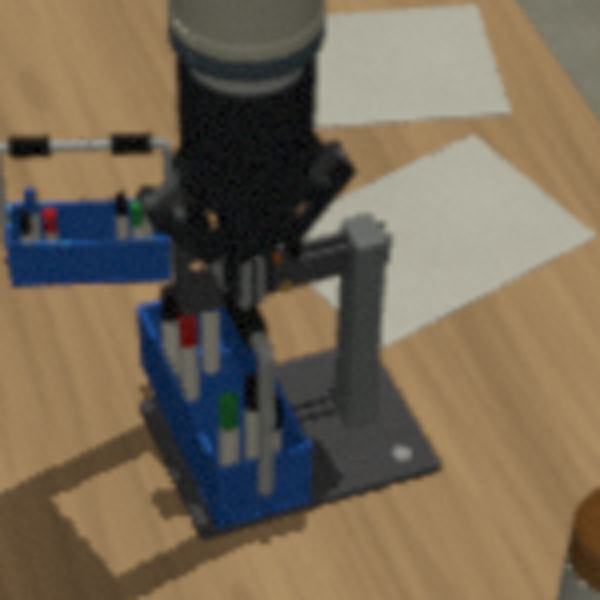

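The fingers shut on nothing (opening 0). Both views show the fingertips just above the grip, about 25 mm higher than the reported TCP z suggests. I'll reopen, move to the outer part of the grip so the body clears the hook, and lower with checks.

Call:
arm_command:
  plan:
    - {"translation": [0, 0, 0], "twist": 0, "gripper": 0.6}
    - {"translation": [0, 0.2, 0], "twist": 0, "gripper": 0.6}
    - {"translation": [0, 0.4, 0], "twist": 0, "gripper": 0.6}
    - {"translation": [0, 0.5, 0], "twist": 0, "gripper": 0.6}
    - {"translation": [0, 0.5, 0], "twist": 0, "gripper": 0.6}

```text
clock: 4.15
eef_pos: [585.5, 181.6, 162.8]
tcp_rot: [-3.139, 0.001, 0.043]
contact_force: [-0.5, 0.2, 0.7]
opening: 0.6
```

Call:
arm_command:
  plan:
    - {"translation": [0, 0, 0.5], "twist": 0, "gripper": 0.6}
    - {"translation": [0, 0, 1], "twist": 0, "gripper": 0.6}
    - {"translation": [0, 0, 1.5], "twist": 0, "gripper": 0.6}
    - {"translation": [0, 0, 1.8], "twist": 0, "gripper": 0.6}
    - {"translation": [0, 0, 1.8], "twist": 0, "gripper": 0.6}

```text
clock: 4.57
eef_pos: [584.8, 181.5, 143.6]
tcp_rot: [-3.139, 0.003, 0.043]
contact_force: [-0.7, -0.3, -0.4]
opening: 0.598
```

```bash
cat > look.py <<'E'
import sys,cv2
from h import *
from rig import grab_frame
n=sys.argv[1]
go(*[float(a) for a in sys.argv[2:6]])
a=grab_frame("side");b=grab_frame("wrist")
a=cv2.resize(a[70:220,250:400],(400,400),interpolation=cv2.INTER_CUBIC);b=cv2.resize(b[60:360,170:470],(400,400),interpolation=cv2.INTER_CUBIC)
cv2.imwrite(f"pics/{n}.png",np.hstack([a,b]))
E
python3 look.py l1 585.3 182 140 0.044
```

```text
t 4.57 p [584.8 181.5 143.6] rpy [-3.139e+00  3.000e-03  4.300e-02] q [0.3  0.39 1.71 0.   1.04 0.25] F [-0.68 -0.29 -0.37] M [0.   0.04 0.  ] op 0.598
shift cm [ 0.05 -0.04  0.36] twist -0.001
```

View pics/l1.png

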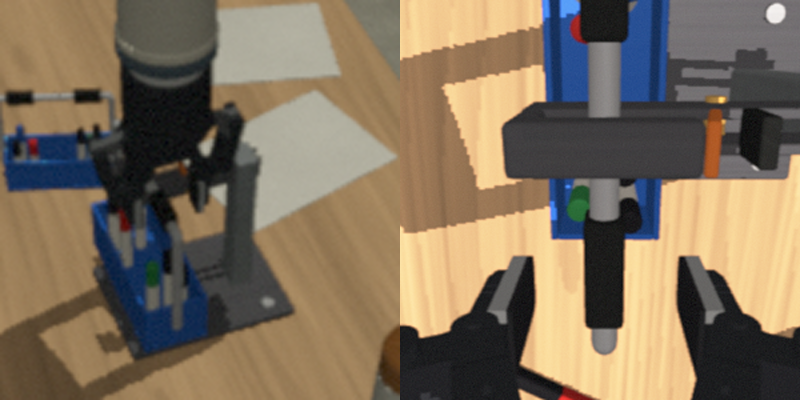

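```bash
python3 - <<'E'
from h import *
s=sense();p=s['eef_pos'];print(p)
x,y,z=p
for z2 in(145,155,165,175,185): print(z2,proj("side",(x+28,y-3,z2)).round(1),proj("wrist",(x-26,y+11,z2)).round(1))
E
python3 - <<'E'
import cv2
E
```

```text
[585.36256978 181.70026909 144.51367892]
145 [323.9 157.8] [279.4 220.5]
155 [324. 155.] [277. 227.]
165 [324. 152.] [274.3 234.3]
175 [324.1 149.1] [271.3 242.4]
185 [324.2 146.1] [267.8 251.5]
```

Call:
arm_command:
  plan:
    - {"translation": [0, 0, 0.3], "twist": 0, "gripper": 0.6}
    - {"translation": [0, 0, 0.6], "twist": 0, "gripper": 0.6}
    - {"translation": [0, 0, 0.9], "twist": 0, "gripper": 0.5}
    - {"translation": [0, 0, 1.1], "twist": 0, "gripper": 0.4}
    - {"translation": [0, 0, 1.2], "twist": 0, "gripper": 0.4}

```text
clock: 5.08
eef_pos: [585.1, 181.7, 132.0]
tcp_rot: [-3.139, 0.002, 0.043]
contact_force: [0.2, -0.6, 0.2]
opening: 0.401
```

```bash
python3 look.py l2 585.3 182 132 0.044
```

```text
t 5.08 p [585.1 181.7 132. ] rpy [-3.139e+00  2.000e-03  4.300e-02] q [0.3  0.4  1.72 0.   1.02 0.25] F [ 0.21 -0.55  0.17] M [0.07 0.   0.02] op 0.401
shift cm [ 0.02 -0.03  0.  ] twist -0.001
```

View pics/l2.png

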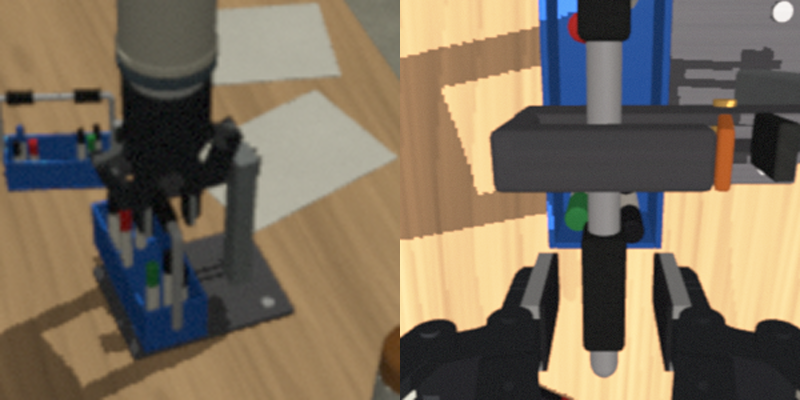

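Call:
arm_command:
  plan:
    - {"translation": [0, 0, 0], "twist": 0, "gripper": 0.3}
    - {"translation": [0, 0, 0], "twist": 0, "gripper": 0.22}
    - {"translation": [0, 0, 0], "twist": 0, "gripper": 0.18}
    - {"translation": [0, 0, 0], "twist": 0, "gripper": 0.1}
    - {"translation": [0, 0, 0], "twist": 0, "gripper": 0}
  squeeze: 40

```text
clock: 5.6
eef_pos: [585.5, 181.8, 132.5]
tcp_rot: [-3.139, 0.001, 0.043]
contact_force: [0.9, -0.6, 0.3]
opening: 0.156
```

Call:
arm_command:
  plan:
    - {"translation": [0, 0, 0], "twist": 0, "gripper": 0}
    - {"translation": [0, 0, 0], "twist": 0, "gripper": 0}
    - {"translation": [0, 0, 0], "twist": 0, "gripper": 0}
    - {"translation": [0, 0, 0], "twist": 0, "gripper": 0}
    - {"translation": [0, 0, 0], "twist": 0, "gripper": 0}
  squeeze: 90

```text
clock: 6.02
eef_pos: [585.6, 181.8, 132.5]
tcp_rot: [-3.139, 0.001, 0.043]
contact_force: [0.1, 0.1, 0.7]
opening: 0.145
```

```bash
python3 look.py l3 585.3 182 132 0.044
```

```text
t 6.02 p [585.6 181.8 132.5] rpy [-3.139e+00  1.000e-03  4.300e-02] q [0.3  0.4  1.72 0.   1.02 0.25] F [0.12 0.06 0.74] M [ 0.14  0.07 -0.  ] op 0.145
shift cm [-0.03 -0.02  0.05] twist -0.001
```

View pics/l3.png

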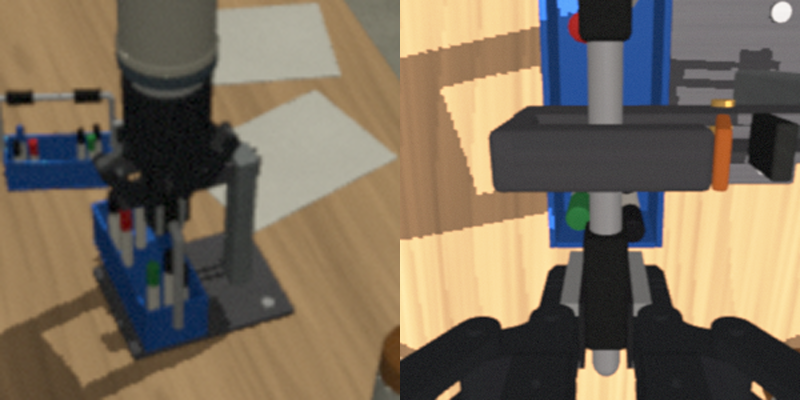

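Call:
arm_command:
  plan:
    - {"translation": [0, 0, -0.2], "twist": 0, "gripper": 0}
    - {"translation": [0, 0, -0.4], "twist": 0, "gripper": 0}
    - {"translation": [0.4, 0, -0.4], "twist": 0, "gripper": 0}
    - {"translation": [0.8, 0, -0.4], "twist": 0, "gripper": 0}
    - {"translation": [1, 0, -0.4], "twist": 0, "gripper": 0}

```text
clock: 6.53
eef_pos: [596.2, 182.2, 136.4]
tcp_rot: [-3.139, 0.001, 0.043]
contact_force: [-0.7, -0.3, -3.5]
opening: 0.144
```

```bash
python3 look.py l4 610 183 136 0.044
```

```text
t 6.53 p [596.2 182.2 136.4] rpy [-3.139e+00  1.000e-03  4.300e-02] q [0.29 0.41 1.69 0.   1.03 0.25] F [-0.71 -0.28 -3.55] M [-0.19 -0.02 -0.  ] op 0.144
shift cm [ 1.38 -0.02  0.04] twist -0.001
```

View pics/l4.png

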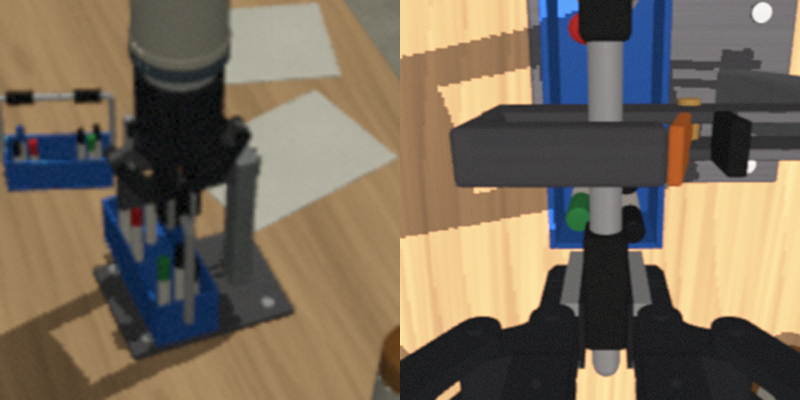

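Call:
arm_command:
  plan:
    - {"translation": [0.3, 0, 0], "twist": 0, "gripper": 0}
    - {"translation": [0.6, 0, 0], "twist": 0, "gripper": 0}
    - {"translation": [0.8, 0, 0], "twist": 0, "gripper": 0}
    - {"translation": [1, 0, 0], "twist": 0, "gripper": 0}
    - {"translation": [1, 0, 0], "twist": 0, "gripper": 0}

```text
clock: 7.05
eef_pos: [606.5, 182.7, 136.3]
tcp_rot: [-3.139, 0.001, 0.043]
contact_force: [-0.2, -1.5, -3.5]
opening: 0.145
```

Call:
arm_command:
  plan:
    - {"translation": [0.1, 0, 0], "twist": 0, "gripper": 0}
    - {"translation": [0.2, 0, 0], "twist": 0, "gripper": 0}
    - {"translation": [0.3, 0, 0], "twist": 0, "gripper": 0}
    - {"translation": [0.3, 0, 0], "twist": 0, "gripper": 0}
    - {"translation": [0.3, 0, 0], "twist": 0, "gripper": 0}

```text
clock: 7.47
eef_pos: [609.4, 182.8, 136.3]
tcp_rot: [-3.139, 0.001, 0.043]
contact_force: [-0.8, 0.5, -3.9]
opening: 0.143
```

Call:
arm_command:
  plan:
    - {"translation": [0.1, 0, 0], "twist": 0, "gripper": 0}
    - {"translation": [0.2, 0, 0], "twist": 0, "gripper": 0}
    - {"translation": [0.3, 0, 0], "twist": 0, "gripper": 0}
    - {"translation": [0.3, 0, 0], "twist": 0, "gripper": 0}
    - {"translation": [0.3, 0, 0], "twist": 0, "gripper": 0}

```text
clock: 7.88
eef_pos: [612.2, 182.9, 136.2]
tcp_rot: [-3.139, 0.001, 0.043]
contact_force: [-1.5, -0.6, -4.1]
opening: 0.145
```

Call:
arm_command:
  plan:
    - {"translation": [0.1, 0, 0], "twist": 0, "gripper": 0}
    - {"translation": [0.15, 0, 0], "twist": 0, "gripper": 0}
    - {"translation": [0.2, 0, 0], "twist": 0, "gripper": 0}
    - {"translation": [0.2, 0, 0], "twist": 0, "gripper": 0}
    - {"translation": [0.2, 0, 0], "twist": 0, "gripper": 0}

```text
clock: 8.3
eef_pos: [614.1, 183.0, 136.1]
tcp_rot: [-3.139, 0.002, 0.043]
contact_force: [-3.2, -0.4, -4.0]
opening: 0.146
```

```bash
python3 look.py l5 616 183 136 0.044; python3 -c "
from rig import sense,camera_model
print(sense()['contact_force'])"
```

```text
t 8.3 p [614.1 183.  136.1] rpy [-3.139e+00  2.000e-03  4.300e-02] q [0.29 0.44 1.65 0.   1.05 0.24] F [-3.21 -0.36 -4.02] M [-0.13  0.42  0.14] op 0.146
shift cm [0.19 0.   0.01] twist -0.001
[-2.84784631  0.17439442 -3.15316826]
```

View pics/l5.png

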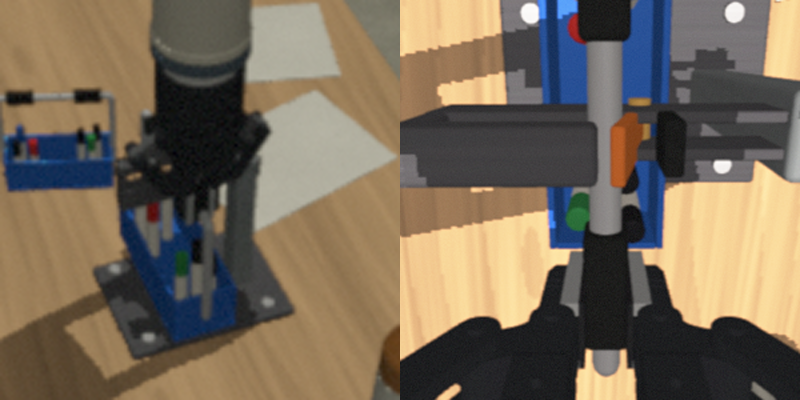

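Call:
arm_command:
  plan:
    - {"translation": [0.1, 0, 0], "twist": 0, "gripper": 0}
    - {"translation": [0.2, 0, 0], "twist": 0, "gripper": 0}
    - {"translation": [0.2, 0, 0], "twist": 0, "gripper": 0}
    - {"translation": [0.2, 0, 0], "twist": 0, "gripper": 0}
    - {"translation": [0.2, 0, 0], "twist": 0, "gripper": 0}

```text
clock: 8.82
eef_pos: [616.1, 183.0, 136.1]
tcp_rot: [-3.139, 0.002, 0.043]
contact_force: [-4.2, -0.0, -2.2]
opening: 0.144
```

Run:
```python
from h import *
go(616,183,136,.044)
P=camera_model("wrist")
import cv2
from rig import grab_frame
f=grab_frame("wrist");cv2.imwrite("pics/w6.png",cv2.resize(f[90:250,250:400],None,fx=5,fy=3.7,interpolation=cv2.INTER_CUBIC))
go(616,183,136,.044)
for p in[(600+a,234,z) for z in(185,205) for a in(0,10,20)]: print(p,proj("w",p,P))
```

```text
t 8.82 p [616.1 183.  136.1] rpy [-3.139e+00  2.000e-03  4.300e-02] q [0.28 0.44 1.65 0.   1.05 0.24] F [-4.24 -0.03 -2.23] M [-0.12  0.49  0.18] op 0.144
shift cm [-0.01  0.    0.01] twist -0.001
t 8.87 p [616.1 183.  136.1] rpy [-3.139e+00  2.000e-03  4.300e-02] q [0.28 0.44 1.65 0.   1.05 0.24] F [-3.06  0.1  -2.24] M [-0.11  0.48  0.18] op 0.142
shift cm [-0.01  0.    0.01] twist -0.001
(600, 234, 185) [288.41376193 170.24017908]
(610, 234, 185) [313.71026228 171.31143644]
(620, 234, 185) [338.96132469 172.3807696 ]
(600, 234, 205) [282.0963581  182.50972574]
(610, 234, 205) [311.82228104 183.75532037]
(620, 234, 205) [341.48548447 184.99828689]
```

View pics/w6.png

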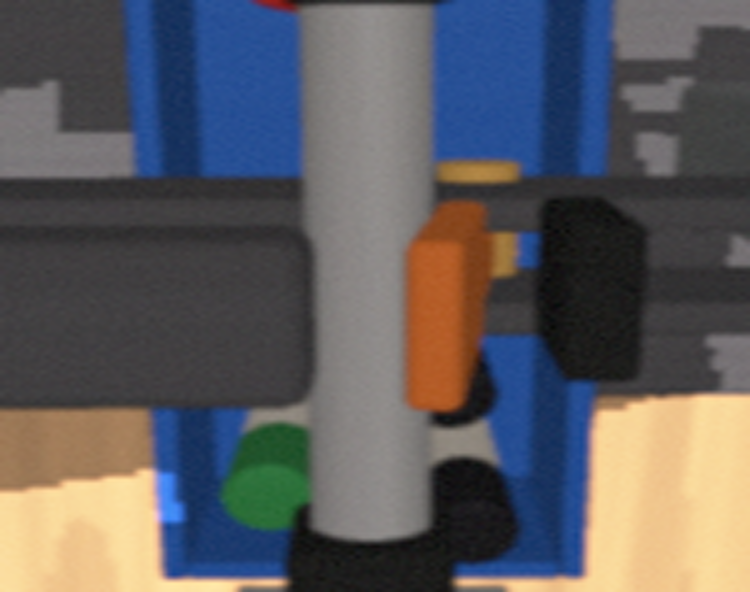

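Call:
arm_command:
  plan:
    - {"translation": [0.05, 0, 0], "twist": 0, "gripper": 0}
    - {"translation": [0.1, 0, 0], "twist": 0, "gripper": 0}
    - {"translation": [0.1, 0, 0], "twist": 0, "gripper": 0}
    - {"translation": [0.1, 0, 0], "twist": 0, "gripper": 0}
    - {"translation": [0.1, 0, 0], "twist": 0, "gripper": 0}

```text
clock: 9.28
eef_pos: [617.1, 183.1, 136.1]
tcp_rot: [-3.139, 0.002, 0.043]
contact_force: [-2.9, 0.2, -1.6]
opening: 0.148
```

Call:
arm_command:
  plan:
    - {"translation": [0.05, 0, 0], "twist": 0, "gripper": 0}
    - {"translation": [0.1, 0, 0], "twist": 0, "gripper": 0}
    - {"translation": [0.1, 0, 0], "twist": 0, "gripper": 0}
    - {"translation": [0.1, 0, 0], "twist": 0, "gripper": 0}
    - {"translation": [0.1, 0, 0], "twist": 0, "gripper": 0}

```text
clock: 9.7
eef_pos: [618.1, 183.1, 136.1]
tcp_rot: [-3.139, 0.002, 0.043]
contact_force: [-4.0, 0.3, -1.2]
opening: 0.147
```

Call:
arm_command:
  plan:
    - {"translation": [0.05, 0, 0], "twist": 0, "gripper": 0}
    - {"translation": [0.1, 0, 0], "twist": 0, "gripper": 0}
    - {"translation": [0.1, 0, 0], "twist": 0, "gripper": 0}
    - {"translation": [0.1, 0, 0], "twist": 0, "gripper": 0}
    - {"translation": [0.1, 0, 0], "twist": 0, "gripper": 0}

```text
clock: 10.12
eef_pos: [619.1, 183.2, 136.2]
tcp_rot: [-3.139, 0.002, 0.043]
contact_force: [-4.1, 0.1, -0.7]
opening: 0.148
```

```bash
cat > lk2.py <<'E'
import sys
from h import *
go(616,183,136,.044)
P=camera_model("wrist")
import cv2
from rig import grab_frame
f=grab_frame("wrist");cv2.imwrite(f"pics/{sys.argv[1]}.png",cv2.resize(f[90:250,250:400],None,fx=5,fy=3.7,interpolation=cv2.INTER_CUBIC))
go(616,183,136,.044)
for p in[(600+a,234,z) for z in(185,205) for a in(0,20)]: print(p,((proj("w",p,P)-[250,90])*[5,3.7]).round())
E
python3 lk2.py w7
```

```text
t 10.12 p [619.1 183.2 136.2] rpy [-3.139e+00  2.000e-03  4.300e-02] q [0.28 0.45 1.64 0.   1.05 0.24] F [-4.11  0.13 -0.66] M [-0.06  0.6   0.18] op 0.148
shift cm [-0.31  0.    0.02] twist -0.001
t 10.17 p [619.1 183.2 136.2] rpy [-3.139e+00  2.000e-03  4.300e-02] q [0.28 0.45 1.64 0.   1.05 0.24] F [-3.73 -0.18 -1.06] M [-0.12  0.57  0.25] op 0.147
shift cm [-0.31  0.    0.02] twist -0.001
(600, 234, 185) [154. 297.]
(620, 234, 185) [407. 305.]
(600, 234, 205) [116. 342.]
(620, 234, 205) [413. 352.]
```

View pics/w7.png

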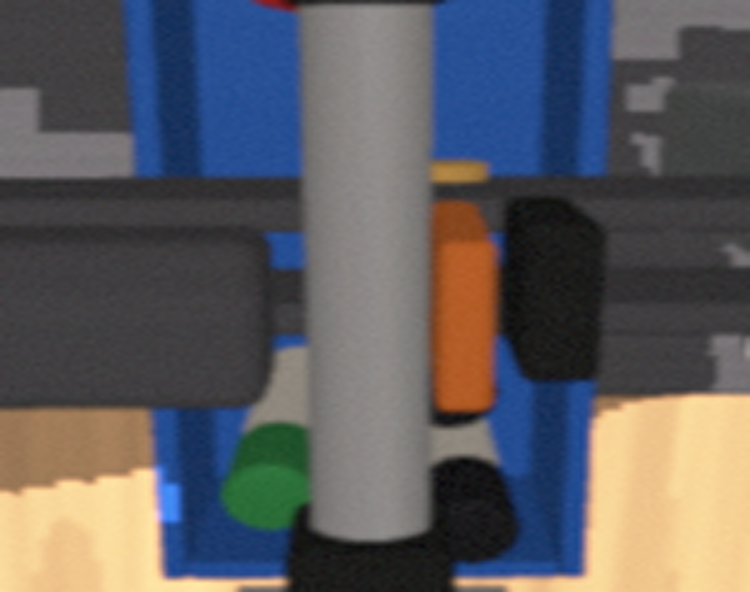

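Call:
arm_command:
  plan:
    - {"translation": [0.05, 0, 0], "twist": 0, "gripper": 0}
    - {"translation": [0.05, 0, 0], "twist": 0, "gripper": 0}
    - {"translation": [0.05, 0, 0], "twist": 0, "gripper": 0}
    - {"translation": [0.05, 0, 0], "twist": 0, "gripper": 0}
    - {"translation": [0.05, 0, 0], "twist": 0, "gripper": 0}

```text
clock: 10.58
eef_pos: [619.5, 183.2, 136.1]
tcp_rot: [-3.139, 0.002, 0.043]
contact_force: [-4.6, 0.7, -1.2]
opening: 0.145
```

Call:
arm_command:
  plan:
    - {"translation": [0.05, 0, 0], "twist": 0, "gripper": 0}
    - {"translation": [0.05, 0, 0], "twist": 0, "gripper": 0}
    - {"translation": [0.05, 0, 0], "twist": 0, "gripper": 0}
    - {"translation": [0.05, 0, 0], "twist": 0, "gripper": 0}
    - {"translation": [0.05, 0, 0], "twist": 0, "gripper": 0}

```text
clock: 11.0
eef_pos: [619.6, 183.2, 136.1]
tcp_rot: [-3.139, 0.003, 0.043]
contact_force: [-5.7, -0.2, 0.2]
opening: 0.147
```

Call:
arm_command:
  plan:
    - {"translation": [-0.04, 0, 0], "twist": 0, "gripper": 0}
    - {"translation": [-0.08, 0, 0], "twist": 0, "gripper": 0}
    - {"translation": [-0.08, 0, -0.1], "twist": 0, "gripper": 0}
    - {"translation": [-0.08, 0, -0.2], "twist": 0, "gripper": 0}
    - {"translation": [-0.08, 0, -0.3], "twist": 0, "gripper": 0}

```text
clock: 11.42
eef_pos: [618.6, 183.0, 138.7]
tcp_rot: [-3.139, 0.003, 0.043]
contact_force: [-3.3, -0.3, -4.8]
opening: 0.146
```

```bash
python3 lk2.py w8
```

```text
t 11.42 p [618.6 183.  138.7] rpy [-3.139e+00  3.000e-03  4.300e-02] q [0.28 0.44 1.64 0.   1.06 0.24] F [-3.3  -0.26 -4.84] M [-0.26  0.55  0.18] op 0.146
shift cm [-0.26 -0.01  0.27] twist -0.001
t 11.47 p [618.8 183.  139. ] rpy [-3.139e+00  3.000e-03  4.300e-02] q [0.28 0.44 1.64 0.   1.06 0.24] F [-2.91 -0.7  -4.81] M [-0.39  0.52  0.13] op 0.147
shift cm [-0.28 -0.01  0.3 ] twist -0.001
(600, 234, 185) [164. 291.]
(620, 234, 185) [412. 298.]
(600, 234, 205) [127. 334.]
(620, 234, 205) [418. 343.]
```

View pics/w8.png

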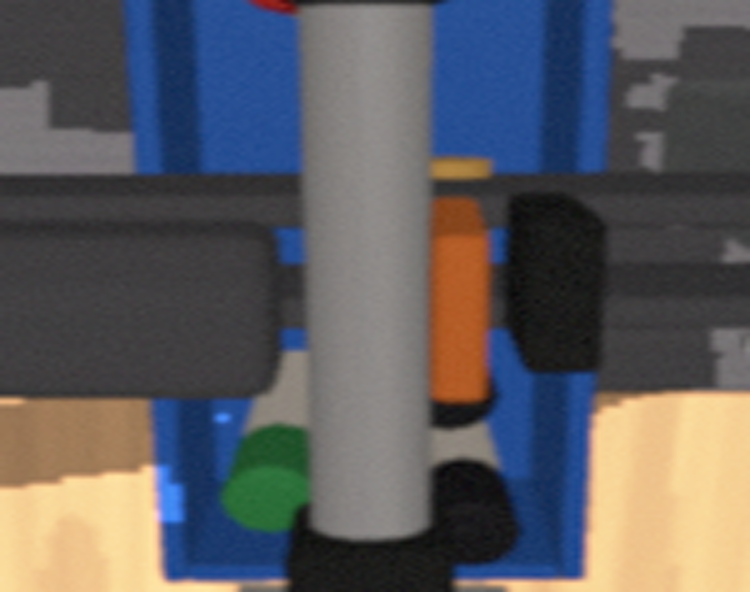

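Call:
arm_command:
  plan:
    - {"translation": [0, 0, -0.15], "twist": 0, "gripper": 0}
    - {"translation": [0, 0, -0.3], "twist": 0, "gripper": 0}
    - {"translation": [0, 0, -0.45], "twist": 0, "gripper": 0}
    - {"translation": [0, 0, -0.6], "twist": 0, "gripper": 0}
    - {"translation": [0, 0, -0.6], "twist": 0, "gripper": 0}

```text
clock: 11.88
eef_pos: [619.1, 183.1, 145.6]
tcp_rot: [-3.139, 0.002, 0.043]
contact_force: [-2.7, 0.4, -3.4]
opening: 0.142
```

Call:
arm_command:
  plan:
    - {"translation": [-0.03, 0, -0.15], "twist": 0, "gripper": 0}
    - {"translation": [-0.03, 0, -0.3], "twist": 0, "gripper": 0}
    - {"translation": [-0.03, 0, -0.45], "twist": 0, "gripper": 0}
    - {"translation": [-0.03, 0, -0.6], "twist": 0, "gripper": 0}
    - {"translation": [-0.03, 0, -0.6], "twist": 0, "gripper": 0}

```text
clock: 12.3
eef_pos: [619.2, 183.1, 152.0]
tcp_rot: [-3.139, 0.001, 0.043]
contact_force: [-2.8, 0.2, -3.2]
opening: 0.142
```

Call:
arm_command:
  plan:
    - {"translation": [-0.02, 0, -0.15], "twist": 0, "gripper": 0}
    - {"translation": [-0.02, 0, -0.3], "twist": 0, "gripper": 0}
    - {"translation": [-0.02, 0, -0.45], "twist": 0, "gripper": 0}
    - {"translation": [-0.02, 0, -0.6], "twist": 0, "gripper": 0}
    - {"translation": [-0.02, 0, -0.6], "twist": 0, "gripper": 0}

```text
clock: 12.72
eef_pos: [619.3, 183.2, 158.6]
tcp_rot: [-3.139, 0.0, 0.043]
contact_force: [-1.2, -0.0, -4.0]
opening: 0.147
```

```bash
python3 look.py l9 618.5 183 165 0.044
```

```text
t 12.72 p [619.3 183.2 158.6] rpy [-3.139  0.     0.043] q [0.28 0.42 1.62 0.   1.09 0.24] F [-1.22 -0.03 -3.99] M [-0.25  0.31  0.1 ] op 0.147
shift cm [-0.08  0.01 -0.64] twist -0.001
```

View pics/l9.png

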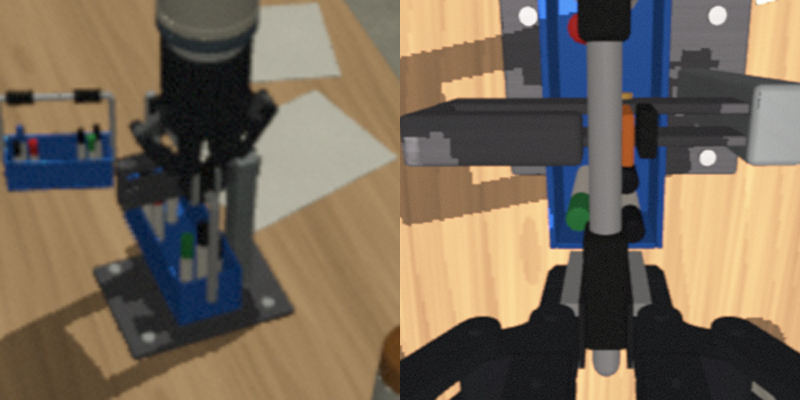

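Call:
arm_command:
  plan:
    - {"translation": [-0.02, 0, -0.25], "twist": 0, "gripper": 0}
    - {"translation": [-0.02, 0, -0.5], "twist": 0, "gripper": 0}
    - {"translation": [-0.02, 0, -0.8], "twist": 0, "gripper": 0}
    - {"translation": [-0.02, 0, -1.1], "twist": 0, "gripper": 0}
    - {"translation": [-0.02, 0, -1.3], "twist": 0, "gripper": 0}

```text
clock: 13.23
eef_pos: [619.7, 183.2, 172.2]
tcp_rot: [-3.138, -0.001, 0.043]
contact_force: [0.3, 1.0, -3.6]
opening: 0.146
```

Call:
arm_command:
  plan:
    - {"translation": [0, 0, -0.1], "twist": 0, "gripper": 0}
    - {"translation": [0, 0, -0.2], "twist": 0, "gripper": 0}
    - {"translation": [0, 0, -0.2], "twist": 0, "gripper": 0}
    - {"translation": [0, 0, -0.2], "twist": 0, "gripper": 0}
    - {"translation": [0, 0, -0.2], "twist": 0, "gripper": 0}

```text
clock: 13.65
eef_pos: [619.6, 183.2, 174.0]
tcp_rot: [-3.138, -0.001, 0.043]
contact_force: [-0.9, -0.0, -3.2]
opening: 0.147
```

```bash
python3 look.py l10 495 180 175 0.044
```

```text
t 13.65 p [619.6 183.2 174. ] rpy [-3.138e+00 -1.000e-03  4.300e-02] q [0.28 0.41 1.61 0.   1.12 0.24] F [-0.91 -0.   -3.25] M [-0.16 -0.02 -0.  ] op 0.147
shift cm [-12.46  -0.22  -0.1 ] twist -0.001
```

View pics/l10.png

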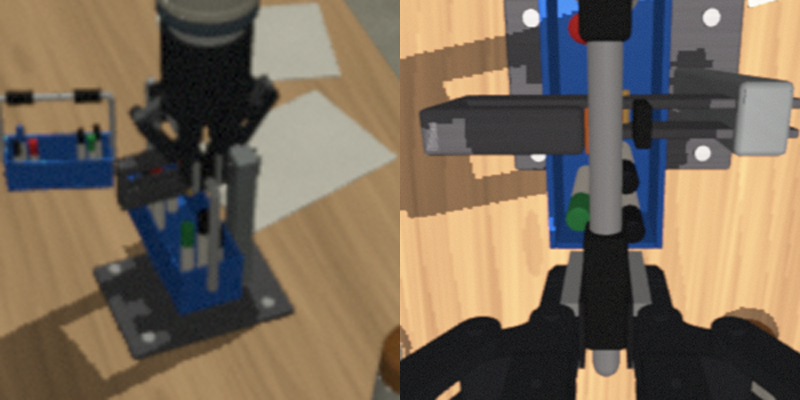

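Call:
arm_command:
  plan:
    - {"translation": [-0.4, 0, 0], "twist": 0, "gripper": 0}
    - {"translation": [-0.9, 0, 0], "twist": 0, "gripper": 0}
    - {"translation": [-1.5, 0, 0], "twist": 0, "gripper": 0}
    - {"translation": [-2, 0, 0], "twist": 0, "gripper": 0}
    - {"translation": [-2.5, 0, 0], "twist": 0, "gripper": 0}

```text
clock: 14.17
eef_pos: [593.8, 182.1, 174.0]
tcp_rot: [-3.138, -0.0, 0.043]
contact_force: [0.7, -0.5, -2.9]
opening: 0.147
```

Call:
arm_command:
  plan:
    - {"translation": [-1, 0, 0], "twist": 0, "gripper": 0}
    - {"translation": [-2, 0, 0], "twist": 0, "gripper": 0}
    - {"translation": [-3, 0, 0], "twist": 0, "gripper": 0}
    - {"translation": [-4, 0, 0], "twist": 0, "gripper": 0}
    - {"translation": [-5, 0, 0], "twist": 0, "gripper": 0}

```text
clock: 14.58
eef_pos: [542.6, 179.9, 174.1]
tcp_rot: [-3.138, -0.0, 0.043]
contact_force: [-0.2, -0.3, -2.9]
opening: 0.139
```

Call:
arm_command:
  plan:
    - {"translation": [-1, 0, 0], "twist": 0, "gripper": 0}
    - {"translation": [-2, 0, 0], "twist": 0, "gripper": 0}
    - {"translation": [-3, 0, 0], "twist": 0, "gripper": 0}
    - {"translation": [-4.5, 0, 0], "twist": 0, "gripper": 0}
    - {"translation": [-6, 0, 0], "twist": 0, "gripper": 0}

```text
clock: 15.0
eef_pos: [481.7, 177.2, 174.1]
tcp_rot: [-3.138, -0.001, 0.043]
contact_force: [0.5, 0.8, -3.1]
opening: 0.147
```

Call:
arm_command:
  plan:
    - {"translation": [-0.5, 0, 0], "twist": 0, "gripper": 0}
    - {"translation": [-0.8, 0, 0], "twist": 0, "gripper": 0}
    - {"translation": [-0.8, 0, 0], "twist": 0, "gripper": 0}
    - {"translation": [-0.8, 0, 0], "twist": 0, "gripper": 0}
    - {"translation": [-0.8, 0, 0], "twist": 0, "gripper": 0}

```text
clock: 15.42
eef_pos: [474.6, 177.0, 174.2]
tcp_rot: [-3.138, -0.001, 0.043]
contact_force: [0.1, 0.1, -2.3]
opening: 0.14
```

Run:
```python
from h import *
from rig import grab_frame
import cv2
go(480,180,350,0.044)
a=grab_frame("side");b=grab_frame("wrist")
cv2.imwrite("pics/l11.png",np.hstack([cv2.resize(a[40:240,200:400],(400,400)),cv2.resize(b,(400,250))[:, :] if 0 else cv2.resize(b[0:400,120:520],(400,400))]))
```

```text
t 15.42 p [474.6 177.  174.2] rpy [-3.138e+00 -1.000e-03  4.300e-02] q [0.35 0.2  1.91 0.   1.03 0.31] F [ 0.14  0.13 -2.31] M [-0.15 -0.04 -0.02] op 0.14
shift cm [  0.58  -0.33 -17.58] twist -0.001
```

View pics/l11.png

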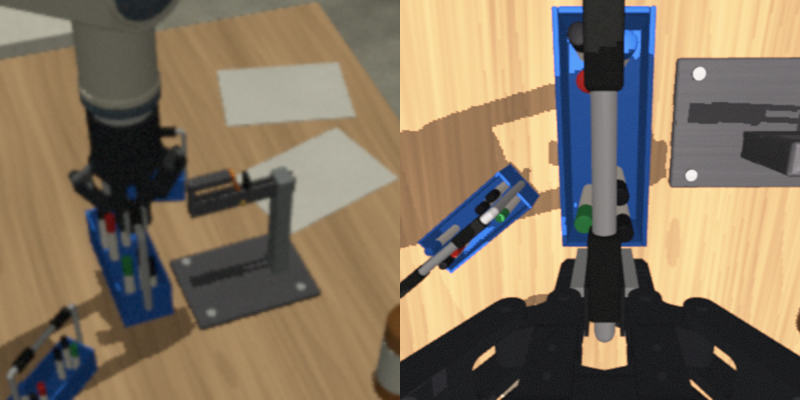

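Call:
arm_command:
  plan:
    - {"translation": [0, 0, -1.5], "twist": 0, "gripper": 0}
    - {"translation": [0, 0, -4], "twist": 0, "gripper": 0}
    - {"translation": [0, 0, -7], "twist": 0, "gripper": 0}
    - {"translation": [0, 0, -10], "twist": 0, "gripper": 0}
    - {"translation": [0, 0, -12.5], "twist": 0, "gripper": 0}

```text
clock: 15.93
eef_pos: [474.8, 176.6, 301.0]
tcp_rot: [-3.138, -0.002, 0.043]
contact_force: [0.8, 1.0, -3.3]
opening: 0.144
```

```bash
python3 -c "
from h import *
go(515,-297.5,300,-0.207)"
```

```text
t 15.93 p [474.8 176.6 301. ] rpy [-3.138e+00 -2.000e-03  4.300e-02] q [0.35 0.08 1.76 0.   1.3  0.31] F [ 0.83  1.05 -3.29] M [-0.1  -0.05 -0.01] op 0.144
shift cm [ 1.99 47.54 -0.06] twist 0.25
```

Call:
arm_command:
  plan:
    - {"translation": [0.1, 1.5, 0], "twist": 0.01, "gripper": 0}
    - {"translation": [0.2, 4, 0], "twist": 0.03, "gripper": 0}
    - {"translation": [0.3, 7, 0], "twist": 0.06, "gripper": 0}
    - {"translation": [0.4, 10, 0], "twist": 0.09, "gripper": 0}
    - {"translation": [0.6, 13.5, 0], "twist": 0.12, "gripper": 0}

```text
clock: 16.35
eef_pos: [486.7, 41.2, 300.6]
tcp_rot: [-3.137, -0.002, -0.078]
contact_force: [1.1, -0.5, -3.5]
opening: 0.142
```

```bash
python3 -c "
from h import *
go(515,-297.5,300,-0.207)"
```

```text
t 16.35 p [486.7  41.2 300.6] rpy [-3.137e+00 -2.000e-03 -7.800e-02] q [0.08 0.05 1.79 0.   1.3  0.16] F [ 1.06 -0.47 -3.47] M [-0.26 -0.03 -0.03] op 0.142
shift cm [ 5.46 33.54 -0.07] twist 0.129
```

Call:
arm_command:
  plan:
    - {"translation": [0.5, 3.4, 0], "twist": 0.03, "gripper": 0}
    - {"translation": [1.1, 6.8, 0], "twist": 0.06, "gripper": 0}
    - {"translation": [1.7, 10.2, 0], "twist": 0.09, "gripper": 0}
    - {"translation": [2.2, 13.6, 0], "twist": 0.11, "gripper": 0}
    - {"translation": [2.8, 17, 0], "twist": 0.129, "gripper": 0}

```text
clock: 16.77
eef_pos: [501.4, -132.4, 299.9]
tcp_rot: [-3.137, -0.001, -0.208]
contact_force: [1.5, -0.6, -2.9]
opening: 0.146
```

```bash
python3 -c "
from h import *
go(515,-297.5,300,-0.207)"
```

```text
t 16.77 p [ 501.4 -132.4  299.9] rpy [-3.137e+00 -1.000e-03 -2.080e-01] q [-0.26  0.1   1.74  0.    1.31 -0.06] F [ 1.49 -0.56 -2.88] M [-0.12 -0.06  0.01] op 0.146
shift cm [ 4.74 15.87 -0.07] twist -0.001
```

Call:
arm_command:
  plan:
    - {"translation": [1, 3.4, 0], "twist": 0, "gripper": 0}
    - {"translation": [2, 6.8, 0], "twist": 0, "gripper": 0}
    - {"translation": [3, 10.2, 0], "twist": 0, "gripper": 0}
    - {"translation": [4, 13.4, 0], "twist": 0, "gripper": 0}
    - {"translation": [4.7, 15.8, 0], "twist": 0, "gripper": 0}

```text
clock: 17.18
eef_pos: [514.8, -300.0, 299.0]
tcp_rot: [-3.138, -0.002, -0.209]
contact_force: [1.3, -0.2, -1.9]
opening: 0.141
```

```bash
python3 -c "
from h import *
go(515,-297.5,145,-0.207)"
```

```text
t 17.18 p [ 514.8 -300.   299. ] rpy [-3.138e+00 -2.000e-03 -2.090e-01] q [-0.53  0.23  1.58  0.    1.33 -0.32] F [ 1.27 -0.19 -1.87] M [-0.03 -0.03  0.03] op 0.141
shift cm [-0.06 -0.19 15.4 ] twist -0.002
```

Descend to about 35 mm above the mat, then check.

Call:
arm_command:
  plan:
    - {"translation": [0, -0.2, 2], "twist": 0, "gripper": 0}
    - {"translation": [0, -0.2, 5], "twist": 0, "gripper": 0}
    - {"translation": [0, -0.2, 9], "twist": 0, "gripper": 0}
    - {"translation": [0, -0.2, 12.5], "twist": 0, "gripper": 0}
    - {"translation": [0, -0.2, 15], "twist": 0, "gripper": 0}

```text
clock: 17.6
eef_pos: [514.3, -297.1, 145.6]
tcp_rot: [-3.137, 0.001, -0.21]
contact_force: [0.8, 0.8, -3.3]
opening: 0.145
```

Run:
```python
from h import *
from rig import grab_frame
import cv2
go(515,-297.5,120,-0.207)
a=grab_frame("side");b=grab_frame("top");c=grab_frame("wrist")
go(515,-297.5,120,-0.207)
cv2.imwrite("pics/m1.png",np.hstack([cv2.resize(a[250:400,270:420],(400,400)),cv2.resize(b[160:300,370:510],(400,400))]))
cv2.imwrite("pics/m1w.png",c)
```

```text
t 17.6 p [ 514.3 -297.1  145.6] rpy [-3.137e+00  1.000e-03 -2.100e-01] q [-0.53  0.36  1.75  0.    1.03 -0.32] F [ 0.75  0.78 -3.29] M [-0.09  0.06 -0.01] op 0.145
shift cm [0.08 0.03 2.56] twist -0.003
t 17.75 p [ 514.4 -297.   147.3] rpy [-3.137e+00  3.000e-03 -2.100e-01] q [-0.53  0.36  1.75  0.    1.04 -0.32] F [-0.05  0.36 -2.98] M [-0.14  0.02 -0.01] op 0.145
shift cm [0.07 0.05 2.72] twist -0.003
```

View pics/m1.png

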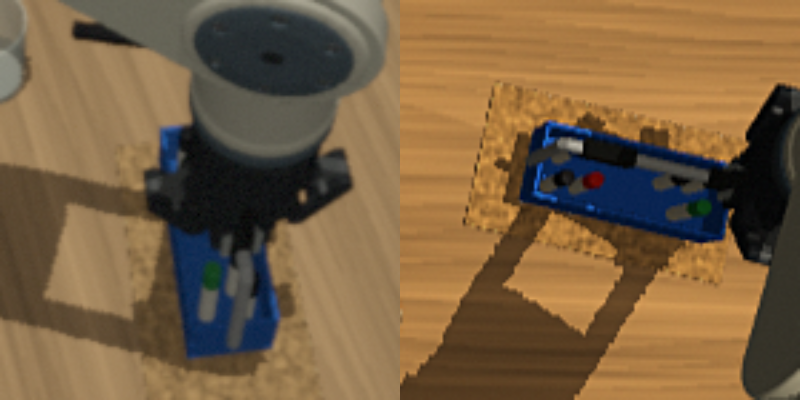

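View pics/m1w.png

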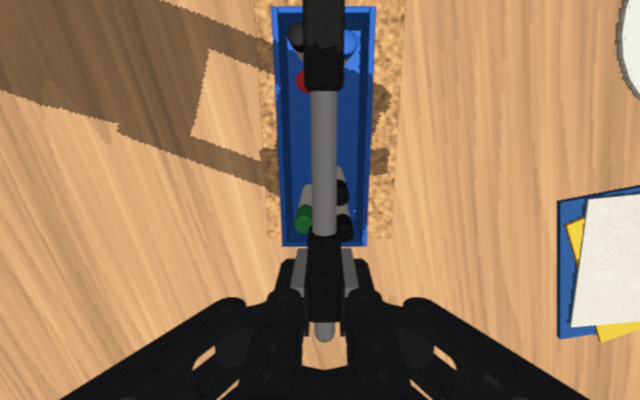

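Run:
```python
from h import *
s=sense();x,y,z=s['eef_pos'];d=np.array([.2085,.978])
for k in(100.5,52.5):
  q=[x+k*d[0],y+k*d[1],z+47.5];u=proj("top",q);print(q,u,(u-[370,160])*400/140+[400,0])
u=np.array([(608-400)*.35+370,152*.35+160]);print(u,ray("top",u,z+47.5+9)); 
# far bottom-left visible caddy edge
for v in[(545,122),(525,200),(723,240)]: print(ray("top",((v[0]-400)*.35+370,v[1]*.35+160),z+47.5-95))
```

```text
[np.float64(535.3678433710176), np.float64(-198.7452477949667), np.float64(194.7518247127908)] [443.59377057 211.64935756] [610.26791592 147.56959303]
[np.float64(525.3598433710175), np.float64(-245.6892477949667), np.float64(194.7518247127908)] [465.60251659 216.91064252] [673.15004741 162.60183578]
[442.8 213.2] [ 531.00265763 -194.64385857  203.75182471]
[ 565.76803873 -170.69932031   99.75182471]
[ 501.59446507 -154.35162893   99.75182471]
[ 473.43398428 -314.95555385   99.75182471]
```

Call:
arm_command:
  plan:
    - {"translation": [0.1, 0, 0.6], "twist": 0, "gripper": 0}
    - {"translation": [0.2, 0, 1.3], "twist": 0, "gripper": 0}
    - {"translation": [0.3, 0, 2], "twist": 0, "gripper": 0}
    - {"translation": [0.3, 0, 2.7], "twist": 0, "gripper": 0}
    - {"translation": [0.3, 0, 3.1], "twist": 0, "gripper": 0}

```text
clock: 18.17
eef_pos: [517.3, -297.4, 115.8]
tcp_rot: [-3.137, 0.003, -0.209]
contact_force: [1.2, -0.1, -3.8]
opening: 0.147
```

Call:
arm_command:
  plan:
    - {"translation": [0, 0, 0.1], "twist": 0, "gripper": 0}
    - {"translation": [0, 0, 0.2], "twist": 0, "gripper": 0}
    - {"translation": [0, 0, 0.3], "twist": 0, "gripper": 0}
    - {"translation": [0, 0, 0.4], "twist": 0, "gripper": 0}
    - {"translation": [0, 0, 0.4], "twist": 0, "gripper": 0}

```text
clock: 18.58
eef_pos: [517.4, -297.5, 111.9]
tcp_rot: [-3.137, 0.002, -0.209]
contact_force: [0.5, 0.6, -3.2]
opening: 0.144
```

Call:
arm_command:
  plan:
    - {"translation": [0, 0, 0.05], "twist": 0, "gripper": 0}
    - {"translation": [0, 0, 0.1], "twist": 0, "gripper": 0}
    - {"translation": [0, 0, 0.15], "twist": 0, "gripper": 0}
    - {"translation": [0, 0, 0.2], "twist": 0, "gripper": 0}
    - {"translation": [0, 0, 0.2], "twist": 0, "gripper": 0}

```text
clock: 19.0
eef_pos: [517.4, -297.4, 109.8]
tcp_rot: [-3.137, 0.002, -0.209]
contact_force: [-0.5, -0.1, -3.3]
opening: 0.145
```

Call:
arm_command:
  plan:
    - {"translation": [0, 0, 0.05], "twist": 0, "gripper": 0}
    - {"translation": [0, 0, 0.1], "twist": 0, "gripper": 0}
    - {"translation": [0, 0, 0.15], "twist": 0, "gripper": 0}
    - {"translation": [0, 0, 0.2], "twist": 0, "gripper": 0}
    - {"translation": [0, 0, 0.2], "twist": 0, "gripper": 0}

```text
clock: 19.42
eef_pos: [517.3, -297.4, 107.6]
tcp_rot: [-3.137, 0.003, -0.209]
contact_force: [-0.1, -0.1, -3.3]
opening: 0.14
```

Call:
arm_command:
  plan:
    - {"translation": [0, 0, 0.05], "twist": 0, "gripper": 0}
    - {"translation": [0, 0, 0.1], "twist": 0, "gripper": 0}
    - {"translation": [0, 0, 0.1], "twist": 0, "gripper": 0}
    - {"translation": [0, 0, 0.1], "twist": 0, "gripper": 0}
    - {"translation": [0, 0, 0.1], "twist": 0, "gripper": 0}

```text
clock: 19.83
eef_pos: [517.4, -297.5, 106.9]
tcp_rot: [-3.137, 0.002, -0.209]
contact_force: [-0.3, 0.2, 1.5]
opening: 0.143
```

Run:
```python
from h import *
from rig import grab_frame
import cv2
b=grab_frame("top");a=grab_frame("side")
go(517,-297.5,107,-0.207)
cv2.imwrite("pics/m2.png",np.hstack([cv2.resize(a[250:400,270:420],(400,400),interpolation=cv2.INTER_CUBIC),cv2.resize(b[160:300,370:510],(400,400),interpolation=cv2.INTER_CUBIC)]))
```

```text
t 19.93 p [ 517.4 -297.5  106.9] rpy [-3.137e+00  2.000e-03 -2.090e-01] q [-0.53  0.41  1.77  0.    0.96 -0.32] F [-1.09  0.46  1.36] M [-0.09  0.2  -0.03] op 0.143
shift cm [-0.03  0.01 -0.01] twist -0.002
```

View pics/m2.png

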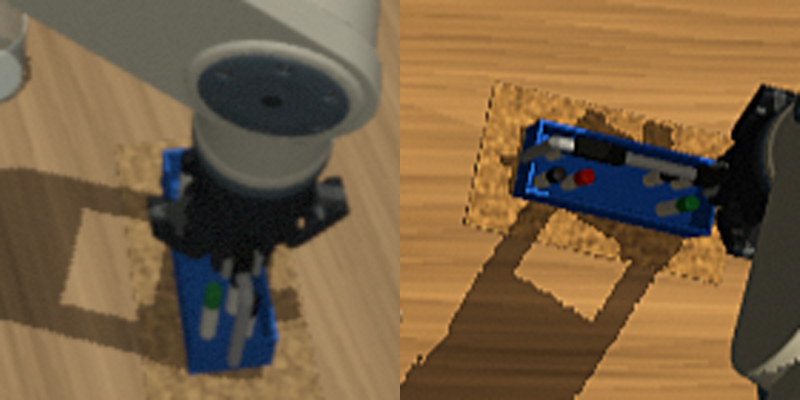

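Call:
arm_command:
  plan:
    - {"translation": [0, 0, 0], "twist": 0, "gripper": 0.2}
    - {"translation": [0, 0, 0], "twist": 0, "gripper": 0.3}
    - {"translation": [0, 0, 0], "twist": 0, "gripper": 0.5}
    - {"translation": [0, 0, 0], "twist": 0, "gripper": 0.6}
    - {"translation": [0, 0, 0], "twist": 0, "gripper": 0.6}

```text
clock: 20.35
eef_pos: [517.5, -297.5, 106.9]
tcp_rot: [-3.137, 0.002, -0.209]
contact_force: [0.9, 0.5, 0.8]
opening: 0.601
```

Call:
arm_command:
  plan:
    - {"translation": [0, 0, -1], "twist": 0, "gripper": 0.6}
    - {"translation": [0, 0, -3], "twist": 0, "gripper": 0.6}
    - {"translation": [0, 0, -5.5], "twist": 0, "gripper": 0.6}
    - {"translation": [0, 0, -8], "twist": 0, "gripper": 0.6}
    - {"translation": [0, 0, -11], "twist": 0, "gripper": 0.6}

```text
clock: 20.77
eef_pos: [517.0, -297.7, 217.9]
tcp_rot: [-3.136, 0.003, -0.209]
contact_force: [0.7, 0.3, 0.1]
opening: 0.603
```

Call:
arm_command:
  plan:
    - {"translation": [0, 2, -3], "twist": 0, "gripper": 0.6}
    - {"translation": [0, 5, -5], "twist": 0, "gripper": 0.6}
    - {"translation": [0, 8, -6], "twist": 0, "gripper": 0.6}
    - {"translation": [0, 11, -6], "twist": 0, "gripper": 0.6}
    - {"translation": [0, 14, -6], "twist": 0, "gripper": 0.6}

```text
clock: 21.18
eef_pos: [488.1, -436.5, 279.6]
tcp_rot: [-3.138, 0.001, -0.209]
contact_force: [0.1, 1.0, -0.7]
opening: 0.599
```

Run:
```python
from h import *
from rig import grab_frame
import cv2
go(517,-297.5,107,-0.207)
b=grab_frame("top");a=grab_frame("side")
cv2.imwrite("pics/t_end.png",b);cv2.imwrite("pics/s_end.png",a)
cv2.imwrite("pics/m3.png",np.hstack([cv2.resize(a[250:400,270:420],(400,400),interpolation=cv2.INTER_CUBIC),cv2.resize(b[160:300,370:510],(400,400),interpolation=cv2.INTER_CUBIC)]))
```

```text
t 21.18 p [ 488.1 -436.5  279.6] rpy [-3.138e+00  1.000e-03 -2.090e-01] q [-0.73  0.34  1.47  0.    1.33 -0.53] F [ 0.09  0.97 -0.67] M [-0.05 -0.04 -0.02] op 0.599
shift cm [ -0.04 -14.13  17.31] twist -0.002
```

View pics/m3.png

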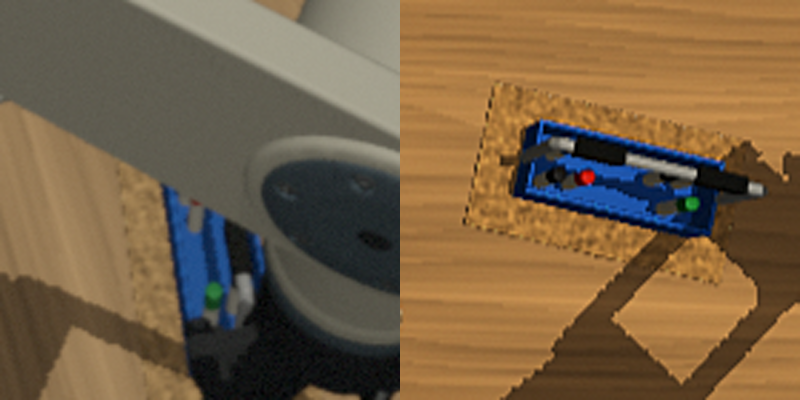

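View pics/t_end.png

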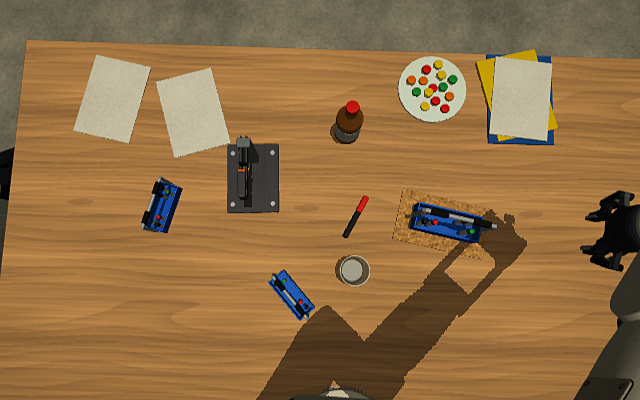

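Run:
```python
from h import *
c=lambda v:((v[0]-400)*.35+370,v[1]*.35+160)
C=[ray("top",c(v),59) for v in[(537,120),(723,163),(712,235),(515,195)]]
print(np.round(C,1),sum(C)/4)
# near-left corner: occluded bottom
L=ray("top",c((562,146)),159);R=ray("top",c((757,189)),159);print("rod ends",L,R,(L+R)/2,np.linalg.norm(L-R))
d=L-R;print(np.arctan2(d[1],d[0]))
a=ray("top",c((600,152)),163);b=ray("top",c((722,178)),163);print("grips",a,b,(a+b)/2)
ax=np.array([np.cos(1.364),np.sin(1.364)]);e=((a+b)/2)[:2]-[525.7,-246];print("along",e@ax,"across",e@[ax[1],-ax[0]])
```

```text
[[ 572.7 -172.8   59. ]
 [ 540.3 -330.3   59. ]
 [ 479.4 -319.9   59. ]
 [ 508.6 -154.2   59. ]] [ 525.23104534 -244.31486227   59.        ]
rod ends [ 539.6589161  -170.88905857  159.        ] [ 510.39240254 -321.40233479  159.        ] [ 525.02565932 -246.14569668  159.        ] 153.33223775469025
1.3787480331400335
grips [ 535.34974836 -199.24617523  163.        ] [ 517.79789923 -293.08874585  163.        ] [ 526.5738238  -246.16746054  163.        ]
along 0.015525768173185895 across 0.8895898004406563
```

Placement measures within 2 mm of the mat centre and 0.015 rad of its long side. The bottle, cup and marker are at their original pixels. I'm handing in.

```bash
python3 -c "
from rig import job,sense
print(job.sign_off()); print(sense()['clock'])"
```

```text
the job is handed in; nothing more can be done
None
the job is handed in; nothing more can be done
```

The blue caddy is off the hook and standing on the cork mat, released. I handed the job in at about 21 s; no verdict was reported.

**What I did:**
- I gripped the right-hand grip and lifted the handle 4 mm to take the weight.
- I pushed the keeper open until I felt the stop. The hook sits about 10 mm farther along x than nominal.
- I backed off 0.8 mm, raised the handle through the throat to about 46 mm above the bowl floor, and drew it out in front of the nose.
- I carried the caddy over to the mat and set it down with about 5 N of contact.

**Last checks:**
- **Placement:** From the top camera, the caddy is within about 2 mm of the mat's centre and about 0.015 rad of its long side.
- **Upright:** It looks upright, but I did not measure its tilt separately, and the arm partly hid it in the last side view.
- **Bystanders:** The bottle, cup and marker are at the same pixels as at the start.
- **Robot:** The gripper is well clear of everything.
- **Forces:** The highest force I read against the hook was about 6 N. These are end-of-call readings with about 1 N of noise.

**What disagreed:** My first grasp closed on nothing. In the pictures, the fingertips were about 25–30 mm higher than the reported tool position. I regripped about 30 mm lower, going by the pictures, and the grip then held.

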